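Open the label dispenser's guard with the release rod

TASK

The guard of the label dispenser has to come open, and its catch lets go only to the release rod. First set the date stamp that was left on the guard upright on the table; then take the rod from its holster, feel with its end along the floor of the leaning slot until it drops into the catch's hidden hole, and press it in until the guard springs up. Put the rod back home in its holster, and leave the pump bottle, the dropper bottle, the glue stick and the spare label roll where they stand.

Things in the scene. Friction and masses are not known exactly. Their poses are not given: they have to be found in the camera images.
- dispenser: Grey sheet-metal label dispenser, 256 mm deep (x), 240 mm wide (y), 131 mm high, fixed. Origin: centre of its underside; x from its front (peel edge) to its rear, z up. The hinged guard forms its top; in front of it a deck slopes down to the front. Between the two runs the leaning slot. These points and the dispenser share axes: slot_mouth, slot_floor.
- slot_mouth (a point): Middle of the slot's mouth. The slot is 96 mm long (y = -48 to +48 mm), 20 mm wide here, 12 mm at the bottom, 45 mm deep. It leans 30 degrees: down and rearward along (0.5, 0, -0.866) in the dispenser's axes. The mouth stands square to that, flush with the deck.
- slot_floor (a point): Middle of the slot's dark floor, which is 12 mm wide, square to the slot's direction, smooth but for one hole, out of sight: 14 mm along y, as wide as the floor. The hole's place along y is not known: from -32 to +32 mm from here (the catch is set to suit the labels). In the hole, 8 mm below the floor, lies the catch's plunger.
- catch (a joint): Sprung plunger of the guard's catch, in the hidden hole: 0 m at rest, up to 0.016 m as the rod presses it along the slot's direction, against 4 N at rest rising to 9 N. It lets the guard go at about 0.010 m (rod tip 18 mm below the floor) and springs back when the rod is drawn out.
- guard (a joint): Guard: flat frame with a clear window, 158 x 240 mm, upper face level, 131 mm above the table when shut. Hinged along y at the dispenser's rear (x = +120 mm); about 0 rad (0.02 of play) shut and locked. When let go, its spring swings it up and rearward within about a second to its stop at 1.1 rad, front edge some 270 mm above the table, and holds it there.
- rod_grip (a point): Release rod, loose, 90 g. Point: middle of the handle; z along the rod, tip to handle. Flat-sided grey handle 30 mm (x) by 16 mm (y) by 56 mm (z = -28 to +28 mm): hold it across y. Below it a round collar 30 mm across, 4 mm thick (underside at z = -32 mm), then a steel shank 8 mm thick, flat-ended, 76 mm long. It starts in the holster.
- rod_tip (a point): End of the release rod's shank, 108 mm from rod_grip along -z; same axes.
- holster_mouth (a point): Fixed steel holster left or right of the dispenser: base 100 x 60 mm (middle at x = +18 mm), square tube leaning 30 degrees. Point: middle of the tube's mouth, 85 mm up; axes as the base, z up. It goes down along (0.5, 0, -0.866); the handle leans to -x. Flare 25 mm wide, narrowing in 10 mm to a 13 mm bore, open below. Home: collar on the mouth, rod_grip 33 mm above it along the tube.
- stamp_centre (a point): Date stamp, loose, 110 g, 38 mm (x) by 58 mm (y) by 74 mm high, upright on the shut guard, turned any way. Point: its centre, half-way up. Its waist, 30 mm in x and 50 mm in y, runs from 7 mm below to 15 mm above this point; base 38 mm and head 34 mm wide in x.
- pump_bottle_centre (a point): Dark pump bottle, 50 mm across, 177 mm high, a bystander on the side where the holster is not. Centre, half-way up.
- dropper_centre (a point): Amber dropper bottle, 30 mm across, 102 mm high, a bystander at the left rear. Centre, half-way up.
- spare_roll_centre (a point): Spare label roll lying flat, 88 mm across, 50 mm high, a bystander at the right rear. Centre, half-way up.
- glue_centre (a point): Blue glue stick standing, 28 mm across, 98 mm high, a bystander at the right front. Centre, half-way up. Further right, at the table's near corner, stands a drawer cabinet 262 mm high: keep the arm clear of it.
Not all that is in view belongs to the job. Of the things like the part that bears stamp_centre, leave any that is green, orange or red; of the rest the larger one is meant.

How it is judged:
By the outcome, as a careful person would: the job done as asked, in the order asked, and still so for the second after the job is handed in, with the robot touching nothing.
It also fails if it takes over 72 s, if anything falls off the work surface, if the arm or the gripper's body presses on something with over 40 N, if the wrist force passes 120 N, or if a joint passes its speed limit or range.

ROBOT

A 6-joint arm with a two-finger parallel gripper is mounted at the origin on a cart in front of the work surface, level with it; the furniture and walls round the work are solid. World frame = base frame: x ahead of the robot, y to its left, z up, the work surface at z = 0. Lengths are in m, angles in degrees, forces in N, time in s.
With the tool pointing down it reaches from about 0.4 to 0.825 m from the base axis. Payload 7 kg.
Tool frame: the origin (TCP) lies midway between the tips of the shut fingers; the grasp point (between the pads) lies 19 mm behind it; z points along the fingers, y is the direction in which the jaws open and shut (so a half turn about z gives the same grasp; the last joint's range is limited). The gripper opens to 88 mm and grips with 3 to 60 N. Pads are 19 mm wide; open, the fingers measure 130 mm over their backs; the gripper's body (78 mm by 193 mm) begins 47 mm behind the grasp point.
Start: joints at [92.424, 20.546, 0.682, 0, -70.136, -16.507], TCP at [0.164, 0.655, 0.227] pointing down, gripper open.
Joint ranges: [-176.03, 176.03], [-82.01, 121.73], [-58.28, 71.71], [-173.87, 95.51], [-174.79, -0.11], [-173.66, 173.66]. Speed limits (degrees/s): [136.94, 136.94, 172.46, 180, 180, 180].

INTERFACE

Orientations are given as [roll, pitch, yaw] about the fixed x, y, z axes, in that order (R = Rz(yaw) Ry(pitch) Rx(roll)).
In Python, from plant import ctrl, snapshot gives the robot as it stands.
- The arm moves only by the shell command python3 -m pendant 'ROWS'. ROWS is JSON, a list of rows, each a list of 7 numbers: the shift along the tool's x, y, z in m, then the turn, a rotation vector about the tool's x, y, z in rad, then the opening, from -1 (shut) to 1 (fully open), so that 0 is half open. In form: [[x, y, z, ax, ay, az, jaw], ...]. A call has 1 to 12 rows; each row is the pose to reach, as a shift and turn from the pose commanded when the call began, along the tool's axes at that moment; what a row does not reach only later rows make up. A row lasts 1/8 s, in which the tool goes at most 62.5 mm and 10.7 degrees, less where a joint would pass 70% of its speed; a pose out of reach is approached as far as the arm can. A call with a gripper value outside its range is refused whole. The fingers move at their own pace and stop on an object; the grip force is fixed at half the most. Time passes only in rows, so rows that repeat a pose let the fingers close. It gives the time, the measured TCP pose, the force and the opening at its end, in the units of the state.
- ctrl.get_obs(): the state, without advancing time (a new reading comes with each control period).
- snapshot(name): name is "scene" or "side" or "wrist"; returns a dict with "image" (400x640x3 uint8, blue, green, red), "mtx" (3x3 intrinsics, pixels), "k1" (the pictures are not rectified: a ray, as slopes to the right and down, at radius r is drawn at 1 + k1 r^2 times it, then the intrinsics apply), "eye" and "attitude" of the camera in the world; the wrist camera has in their place "tool_from_camera" (4x4, takes a point from camera to tool coordinates, whose origin is the TCP and whose axes are the flange's). Camera axes: x right, y up, looking along -z (the intrinsics and any distortion apply to the point x, -y, -z); pixel columns grow to the right and rows downward; lengths in m; the calibration is good to about 2 mm. A picture is of the moment at which its call begins: read the wrist's pose just before it. There is no depth.
- ctrl.close_job(): hands the job in, once; it reports no verdict.
The state is a dict: "clock": time; "joint_pos": joint angles; "qvel": joint speeds; "tau": joint torques, N m; "tool_pos": TCP position; "orientation": TCP orientation; "force": force on the tool from outside, world axes, zero at the start; "moment": the same for the moment, N m; "opening": finger opening in m.
Only numpy, scipy, OpenCV 4.12 (cv2) and the standard library are available. Lean on these libraries where they do the work, as an engineer would, in place of code of your own. Each camera call takes 0.05 s, during which the arm holds its last target.

## Working session

There is one attempt and no reset: what is moved stays moved. The work goes in short steps, Python scripts to look and compute and a shell command to move; the robot and the scene stay as the last step left them, time stands still between calls to the robot, and variables do not carry over. Pictures are saved under pics/ and viewed, and the job is handed in when it is done.

```bash
ls -la; mkdir -p pics
python3 - <<'E'
from plant import ctrl, snapshot
import cv2
print(ctrl.get_obs())
for n in ["scene","side","wrist"]:
    s=snapshot(n); cv2.imwrite(f"pics/{n}0.png",s["image"])
    print(n,{k:v for k,v in s.items() if k!="image"})
E
```

```text
total 12
drwxr-xr-x  3 agent agent 4096 Dec  7 03:57 .
drwxr-xr-x 23 root  root  4096 Dec  7 03:57 ..
drwxr-xr-x  2 agent agent 4096 Dec  7 03:57 pics
{'clock': 0.0, 'joint_pos': array([ 9.24235902e+01,  2.05902465e+01,  6.33656312e-01, -1.94287953e-02,
       -7.01342224e+01, -1.65074931e+01]), 'qvel': array([0.08811941, 0.0361635 , 0.0315809 , 0.01208427, 0.05286294,
       0.01147764]), 'tau': array([-2.25912394e-03, -5.82713306e+01,  2.93063807e+01,  6.99730530e+00,
        7.10398905e-03, -1.50167266e-04]), 'tool_pos': array([0.16416044, 0.65423927, 0.22563737]), 'orientation': array([ 1.79907740e+02, -8.29445451e-03, -1.40905130e+01]), 'force': array([0.75765729, 0.6463557 , 0.81986877]), 'moment': array([ 0.02752393, -0.01206746, -0.02144867]), 'opening': 0.08737173895068337}
scene {'mtx': array([[413.09820311,   0.        , 312.5011168 ],
       [  0.        , 413.09820311, 193.31537258],
       [  0.        ,   0.        ,   1.        ]]), 'k1': -0.08511030233188221, 'eye': array([ 0.77126526, -0.56251553,  1.02586234]), 'attitude': array([34.05383173,  0.35396248, 20.333167
[... 171 characters left out ...]
), 'k1': 0.006014721500198352, 'eye': array([1.09573774, 0.00496076, 1.07596671]), 'attitude': array([30.44656967,  0.76694129, 88.27014858])}
wrist {'mtx': array([[333.9408252 ,   0.        , 317.61827286],
       [  0.        , 333.9408252 , 199.98471032],
       [  0.        ,   0.        ,   1.        ]]), 'k1': -0.0599077317474486, 'tool_from_camera': array([[-2.36704149e-05,  9.67191229e-01,  2.54049456e-01,
         6.85983274e-02],
       [ 9.99999707e-01, -1.71428196e-04,  7.45816419e-04,
         2.02017375e-04],
       [ 7.64898339e-04,  2.54049399e-01, -9.67190942e-01,
        -1.57472666e-01],
       [ 0.00000000e+00,  0.00000000e+00,  0.00000000e+00,
         1.00000000e+00]])}
```

View pics/scene0.png

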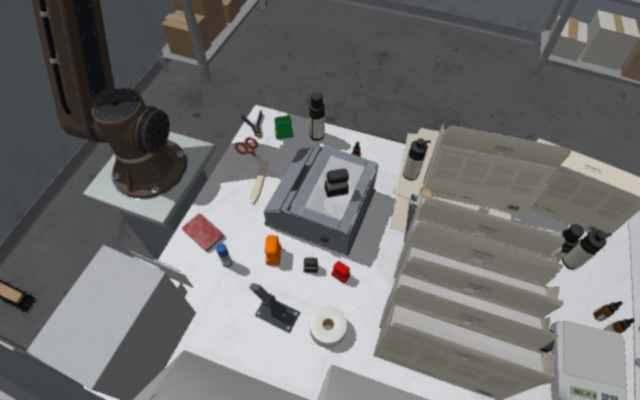

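View pics/side0.png

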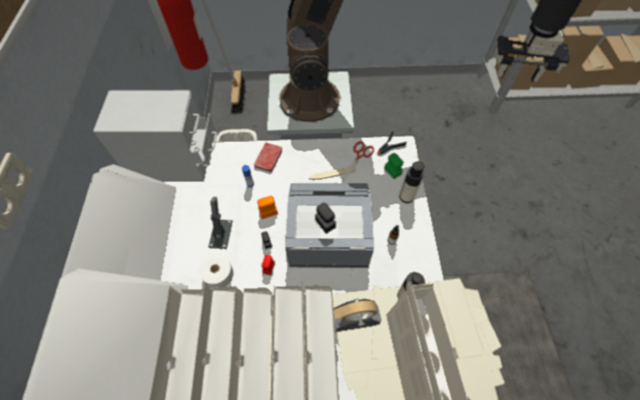

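View pics/wrist0.png

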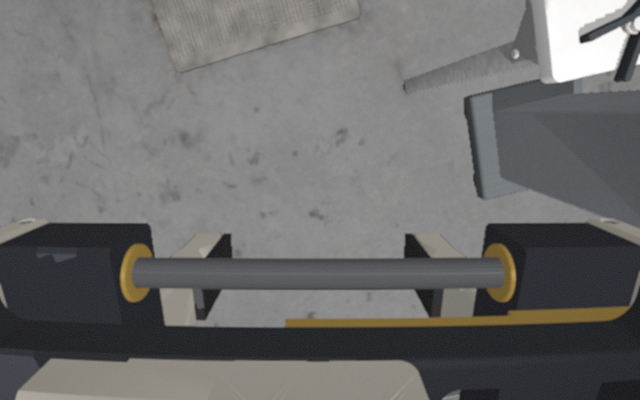

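```bash
cat > h.py <<'E'
import numpy as np, cv2
from scipy.spatial.transform import Rotation as Ro
from plant import ctrl, snapshot
def rpy(a): return Ro.from_euler('xyz',a,degrees=True).as_matrix()
def cam(s,obs=None):
    if 'eye' in s: return np.array(s['eye']),rpy(s['attitude'])
    o=obs or ctrl.get_obs(); T=s['tool_from_camera']; R=rpy(o['orientation'])
    return np.array(o['tool_pos'])+R@T[:3,3], R@T[:3,:3]
def D(s): return np.array([s['k1'],0,0,0.])
def ray(s,px,C):
    p=cv2.undistortPoints(np.array([[px]],float),s['mtx'],D(s))[0,0]
    d=C[1]@np.array([p[0],-p[1],-1]); return C[0],d/np.linalg.norm(d)
def atz(s,px,z,C):
    e,d=ray(s,px,C); return e+d*(z-e[2])/d[2]
def proj(s,P,C):
    q=(np.atleast_2d(P)-C[0])@C[1]; q=q*[1,-1,-1]
    return cv2.projectPoints(q.reshape(-1,1,3),np.zeros(3),np.zeros(3),s['mtx'],D(s))[0][:,0]
def tri(rs):
    A=np.zeros((3,3));b=np.zeros(3)
    for e,d in rs:
        M=np.eye(3)-np.outer(d,d);A+=M;b+=M@e
    x=np.linalg.solve(A,b); return x,[np.linalg.norm(np.cross(x-e,d)) for e,d in rs]
def crop(s,x0,y0,x1,y1,f,name):
    im=s['image'][y0:y1,x0:x1]; im=cv2.resize(im,None,fx=f,fy=f,interpolation=cv2.INTER_CUBIC)
    st=20
    for x in range((x0//st+1)*st,x1,st):
        cv2.putText(im,str(x),((x-x0)*f-8,8),0,.33,(0,0,255),1); cv2.line(im,((x-x0)*f,10),((x-x0)*f,15),(0,0,255),1)
    for y in range((y0//st+1)*st,y1,st):
        cv2.putText(im,str(y),(0,(y-y0)*f+4),0,.33,(0,0,255),1); cv2.line(im,(22,(y-y0)*f),(28,(y-y0)*f),(0,0,255),1)
    cv2.imwrite('pics/'+name,im)
E
python3 - <<'E'
from h import *
import pickle
S={}
for n in ["scene","side"]: S[n]=snapshot(n)
pickle.dump(S,open('s0.pkl','wb'))
crop(S['scene'],220,90,400,240,4,'sc_a.png')
crop(S['scene'],180,220,380,360,4,'sc_b.png')
crop(S['side'],270,140,440,280,4,'si_a.png')
crop(S['side'],180,140,320,290,4,'si_b.png')
E
```

```text
(no output)
```

View pics/sc_a.png

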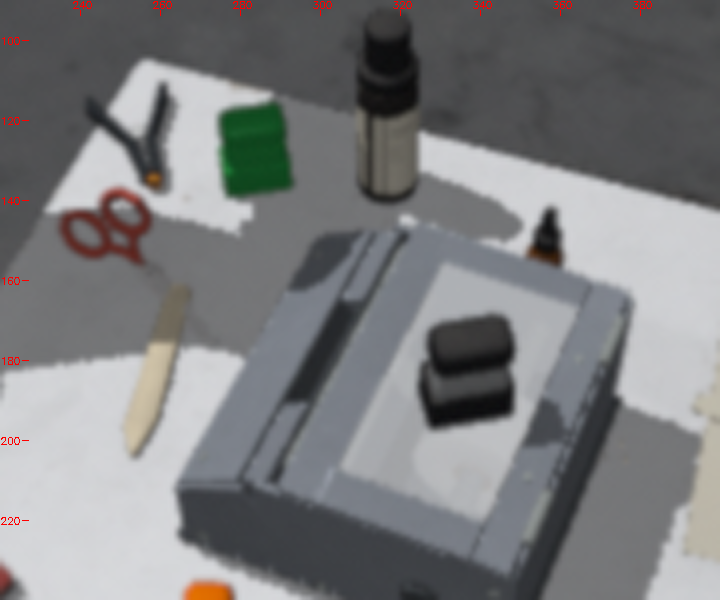

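View pics/sc_b.png

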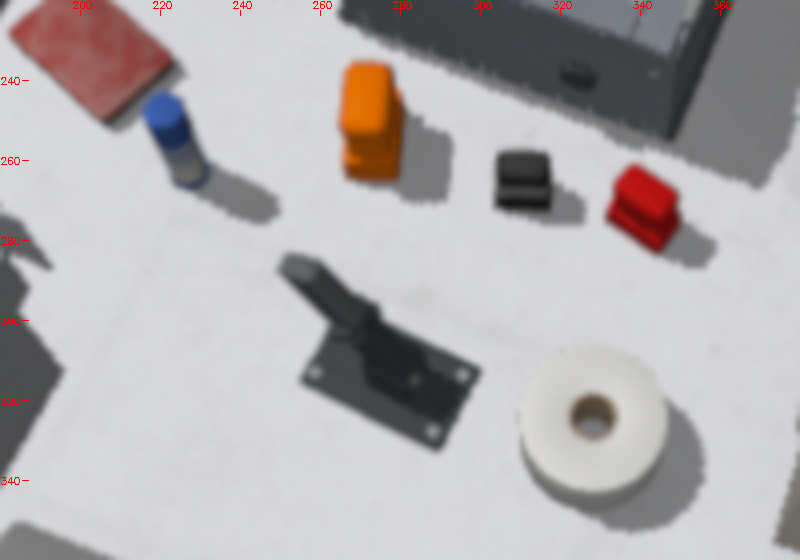

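View pics/si_a.png

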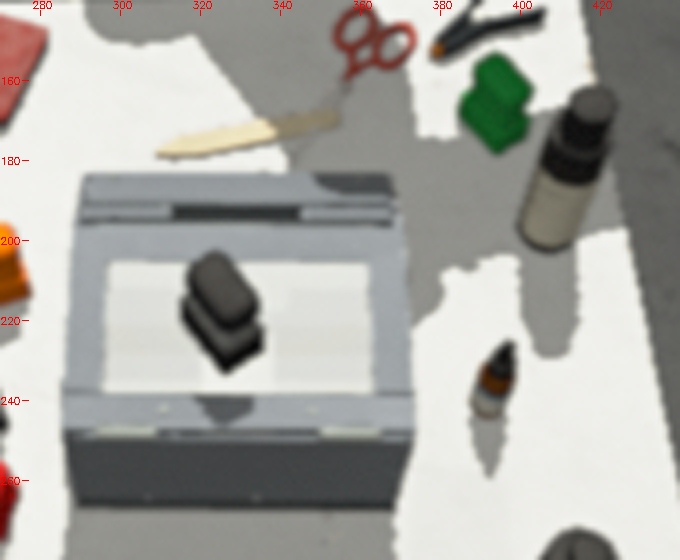

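View pics/si_b.png

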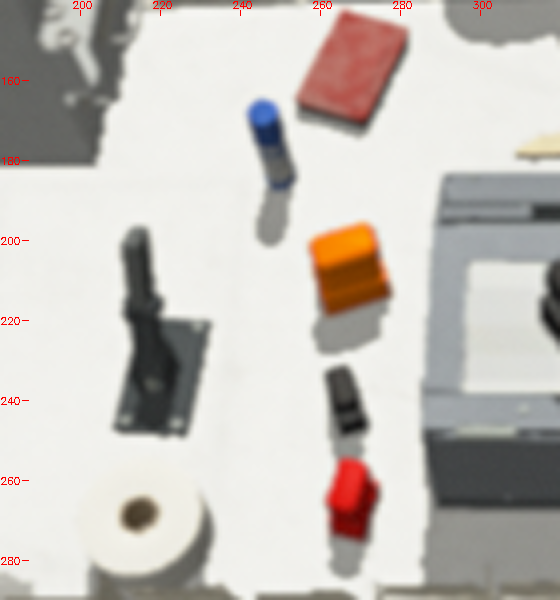

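Run:
```python
from h import *
import pickle
from scipy.optimize import least_squares
S=pickle.load(open('s0.pkl','rb')); C={n:cam(S[n]) for n in S}
obs=[('scene',(347.5,254.3),(128,-120,0)),('scene',(265.3,224),(-128,-120,0)),
('side',(290,265.5),(128,-120,0)),('side',(368.8,267),(128,120,0))]
for n,p,m in obs: print(n,p,atz(S[n],p,0,C[n]).round(4))
for n,p in [('scene',(377.5,164.5)),('scene',(347.5,233.7)),('side',(285.5,248)),('side',(373,248.8))]: print('ztop',n,atz(S[n],p,.131,C[n]).round(4))
def tf(v,P):
    c,s=np.cos(v[2]),np.sin(v[2]);R=np.array([[c,-s,0],[s,c,0],[0,0,1]]);return np.array(P)/1000@R.T+[v[0],v[1],0]
def f(v): return np.concatenate([proj(S[n],tf(v,m),C[n])[0]-p for n,p,m in obs])
r=least_squares(f,[.6,0,0]);print(r.x[:2],np.degrees(r.x[2]),r.fun.round(1))
v=r.x
print('slot etc proj')
for m in [(-38,-120,131),(-38,120,131),(128,120,131),(128,-120,131),(120,120,131),(-128,-120,60),(-128,120,60)]:
  print(m,[proj(S[n],tf(v,m),C[n])[0].round(1) for n in S])
print('holster')
hb=[('scene',(255.5,315)),('scene',(289.5,332.5)),('scene',(300,312.5)),('side',(208.8,247.5)),('side',(226.8,248.8)),('side',(233,220))]
for n,p in hb: print(n,p,atz(S[n],p,0.005,C[n]).round(4))
print('handle top',tri([ray(S['scene'],(254.3,285.5),C['scene']),ray(S['side'],(213.8,198),C['side'])]))
print('collar',tri([ray(S['scene'],(272,299),C['scene']),ray(S['side'],(215.5,215.5),C['side'])]))
# stamp top centre
print('stamp top',tri([ray(S['scene'],(337.5,173),C['scene']),ray(S['side'],(323.8,209),C['side'])]))
```

```text
scene (347.5, 254.3) [ 0.684  -0.0702  0.    ]
scene (265.3, 224) [ 0.4344 -0.0603  0.    ]
side (290, 265.5) [ 0.6804 -0.0715  0.    ]
side (368.8, 267) [0.6932 0.1614 0.    ]
ztop scene [0.6905 0.1537 0.131 ]
ztop scene [ 0.6782 -0.08    0.131 ]
ztop side [ 0.6811 -0.0743  0.131 ]
ztop side [0.6917 0.1587 0.131 ]
[0.56184425 0.05289288] -2.622660879977141 [-0.2  0.9 -2.  -0.4 -0.5  1.3  1.9  0.6]
slot etc proj
(-38, -120, 131) [array([289.4, 209.9]), array([289.2, 195.9])]
(-38, 120, 131) [array([324.7, 143.7]), array([372.5, 196.5])]
(128, 120, 131) [array([380.4, 161.4]), array([376.2, 249.9])]
(128, -120, 131) [array([350.7, 232. ]), array([286.1, 249.1])]
(120, 120, 131) [array([377.7, 160.5]), array([376. , 247.1])]
(-128, -120, 60) [array([261. , 212.7]), array([292.2, 183.3])]
(-128, 120, 60) [array([296.8, 150.5]), array([368.1, 183.7])]
holster
scene (255.5, 315) [ 0.5193 -0.3124  0.005 ]
scene (289.5, 332.5) [ 0.6157 -0.3231  0.005 ]
scene (300, 312.5) [ 0.6217 -0.2673  0.005 ]
side (208.8, 247.5) [ 0.6156 -0.3182  0.005 ]
side (226.8, 248.8) [ 0.6219 -0.263   0.005 ]
side (233, 220) [ 0.5238 -0.2519  0.005 ]
handle top (array([ 0.51963208, -0.28213017,  0.1341033 ]), [np.float64(0.0006366442810422865), np.float64(0.0006366442810421812)])
collar (array([ 0.55860316, -0.28402928,  0.09480383]), [np.float64(0.0036357990656041687), np.float64(0.0036357990656042897)])
stamp top (array([0.61140071, 0.03023056, 0.21142755]), [np.float64(0.0007873089949728164), np.float64(0.000787308994972623)])
```

```bash
cat >> h.py <<'E'
def go(P,R,obs=None):
    "tool-frame shift and rotvec from current measured pose"
    o=obs or ctrl.get_obs(); R0=rpy(o['orientation'])
    d=R0.T@(np.array(P)-o['tool_pos']); w=Ro.from_matrix(R0.T@R).as_rotvec()
    print('shift',d.round(4),'rot',w.round(4),'deg',np.degrees(np.linalg.norm(w)).round(1),'dist',np.linalg.norm(d).round(3)); return d,w
def st():
    o=ctrl.get_obs()
    for k in ['clock','tool_pos','orientation','force','opening','joint_pos']: print(k,np.round(o[k],4))
E
python3 - <<'E'
from h import *
import pickle
S=pickle.load(open('s0.pkl','rb')); C={n:cam(S[n]) for n in S}
a=atz(S['scene'],(328,182.5),.205,C['scene']);b=atz(S['scene'],(348.3,179.5),.205,C['scene']);print(a,b,np.degrees(np.arctan2(*(b-a)[[1,0]])))
a=atz(S['side'],(316.8,210),.205,C['side']);b=atz(S['side'],(325.5,221),.205,C['side']);print(a,b,np.degrees(np.arctan2(*(b-a)[[1,0]])))
for nm,n,p in [('glue','scene',(227.5,266)),('glue','side',(250.5,187)),('orange','side',(267,215)),('blk','side',(267,246)),('red','side',(267,273)),('roll','side',(215,283)),('book','side',(262,170)),('pump','side',(407,200)),('drop','side',(391.5,243)),('tablecorner','side',(206,180)),('tableFL','side',(414,137)),('tableedge','side',(300,141)),('cab','side',(190,155)),('knife','side',(310,178)),('green','side',(394,177))]:
    print(nm,atz(S[n],p,0,C[n]).round(3))
print('pose over');go([.60,.03,.37],rpy([180,0,-14]))
E
```

```text
[ 0.59818719 -0.00115301  0.205     ] [0.64201452 0.02451943 0.205     ] 30.360203439030986
[0.60926777 0.01242792 0.205     ] [0.64232999 0.03363551 0.205     ] 32.67792695203151
glue [ 0.391 -0.215  0.   ]
glue [ 0.398 -0.204  0.   ]
orange [ 0.507 -0.146  0.   ]
blk [ 0.615 -0.142  0.   ]
red [ 0.701 -0.139  0.   ]
roll [ 0.726 -0.289  0.   ]
book [ 0.331 -0.169  0.   ]
pump [0.469 0.309 0.   ]
drop [0.619 0.238 0.   ]
tablecorner [ 0.364 -0.357  0.   ]
tableFL [0.207 0.373 0.   ]
tableedge [ 0.209 -0.037  0.   ]
cab [ 0.256 -0.425  0.   ]
knife [ 0.37  -0.005  0.   ]
green [0.377 0.279 0.   ]
pose over
shift [ 0.5746  0.4998 -0.1434] rot [ 0.0008 -0.0001 -0.0014] deg 0.1 dist 0.775
```

```bash
python3 -m pendant '[[0,0,-0.06,0,0,0,1],[0.03,0.03,-0.12,0,0,0,1],[0.2,0.17,-0.145,0,0,-0.2,1],[0.575,0.5,-0.145,0,0,-0.4,1],[0.575,0.5,-0.145,0,0,-0.6,1],[0.575,0.5,-0.145,0,0,-0.785,1],[0.575,0.5,-0.145,0,0,-0.785,1],[0.575,0.5,-0.145,0,0,-0.785,1],[0.575,0.5,-0.145,0,0,-0.785,1],[0.575,0.5,-0.145,0,0,-0.785,1],[0.575,0.5,-0.145,0,0,-0.785,1],[0.575,0.5,-0.145,0,0,-0.785,1]]'; python3 -c "
from h import *
st(); go([.60,.03,.37],rpy([180,0,31]))"
```

```text
clock: 1.75
tool_pos: [0.5419, 0.1126, 0.3681]
orientation: [-180.0, -0.0, 30.9]
force: [0.1, 1.7, 0.5]
opening: 0.0874
clock 1.75
tool_pos [0.5419 0.1126 0.3681]
orientation [-1.799959e+02 -3.730000e-02  3.090700e+01]
force [0.1349 1.651  0.4777]
opening 0.0874
joint_pos [ 3.20093e+01  5.54720e+00 -8.27000e-01 -3.40000e-03 -8.35885e+01
  8.88982e+01]
shift [ 0.0075  0.1007 -0.0019] rot [-0.0001 -0.0007 -0.0016] deg 0.1 dist 0.101
```

```bash
python3 -m pendant '[[0.0,0.05,0,0,0,0,1],[0.007,0.1,-0.002,0,0,0,1],[0.007,0.1,-0.002,0,0,0,1],[0.007,0.1,-0.002,0,0,0,1]]'; python3 -c "
from h import *
import pickle
st(); s=snapshot('wrist');cv2.imwrite('pics/w1.png',s['image']); pickle.dump((s,ctrl.get_obs()),open('w1.pkl','wb'))"
```

```text
clock: 2.25
tool_pos: [0.5983, 0.032, 0.3694]
orientation: [-180.0, 0.0, 30.8]
force: [-0.5, 0.7, 0.4]
opening: 0.0878
clock 2.25
tool_pos [0.5983 0.032  0.3694]
orientation [-1.799817e+02  3.290000e-02  3.084060e+01]
force [-0.4905  0.654   0.448 ]
opening 0.0878
joint_pos [ 2.17221e+01  1.01825e+01  4.80060e+00 -1.30000e-02 -8.46535e+01
  9.91197e+01]
```

View pics/w1.png

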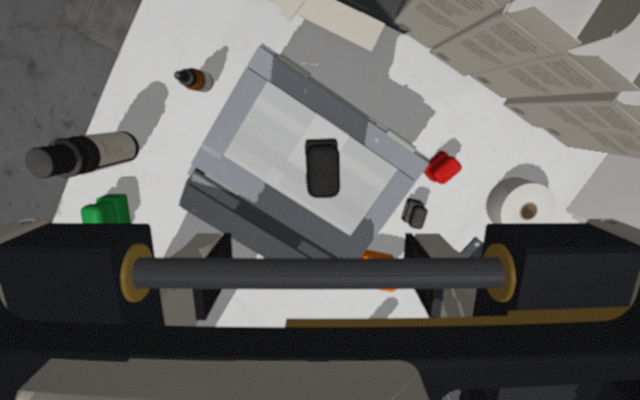

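```bash
python3 -c "
from h import *
import pickle
s,o=pickle.load(open('w1.pkl','rb'))
crop(s,290,125,360,205,8,'w1c.png');crop(s,170,30,440,230,3,'w1d.png')"
```

```text
(no output)
```

View pics/w1c.png

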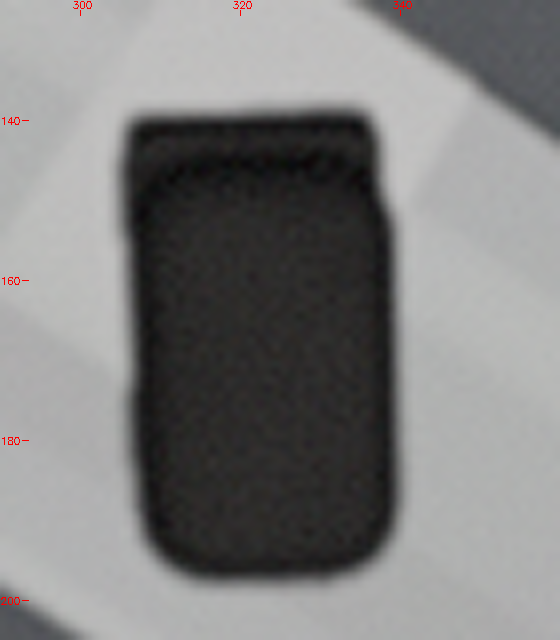

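View pics/w1d.png

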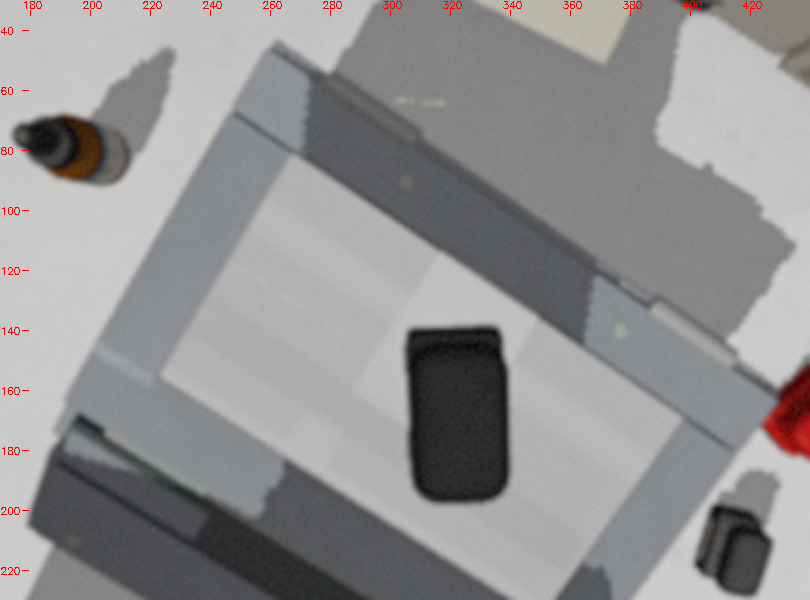

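```bash
python3 -c "
from h import *
import pickle
s,o=pickle.load(open('w1.pkl','rb'));C=cam(s,o)
q=lambda p,z:atz(s,p,z,C)
L=q((307,170),.205);R=q((339,170),.205);B=q((323,197),.205);T=q((322.5,146.5),.205)
print(L,R,np.linalg.norm(R-L),B,T,np.linalg.norm(T-B)); print('c',(L+R)/2,(B+T)/2)
a=T-B;print(np.degrees(np.arctan2(a[1],a[0])))
a=q((306.5,152),.205)-q((307.7,185),.205);print(np.degrees(np.arctan2(a[1],a[0])))
a=q((338.5,155),.205)-q((339.4,185),.205);print(np.degrees(np.arctan2(a[1],a[0])))
# base rear edge at z .131: 
print('base rear',q((321,139),.135), 'base L',q((305.8,145),.143),q((336.5,145),.143))
# guard corners
for n,p in [('RL',(248,68)),('RR',(414,179.5)),('FL',(193,171)),('outRL',(263,45)),('outRR',(428,160))]: print(n,q(p,.131))
print('pump top',q((40,161),.177),'dropper',q((177,77),.102))
print('orange',q((380,257),0.0))
"
```

```text
[0.60504313 0.048374   0.205     ] [0.6210706  0.02160907 0.205     ] 0.03119681440629346 [0.5898147  0.02095672 0.205     ] [0.63230785 0.04717623 0.205     ] 0.04993126036964387
c [0.61305687 0.03499154 0.205     ] [0.61106127 0.03406648 0.205     ]
31.67578171577474
32.52530914810331
33.49034871079149
base rear [0.63346538 0.04877687 0.135     ] base L [0.61922363 0.06055052 0.143     ] [0.63723356 0.03047541 0.143     ]
RL [0.65913981 0.15988721 0.131     ]
RR [ 0.64985309 -0.07309688  0.131     ]
FL [0.52142792 0.16199697 0.131     ]
outRL [0.6890128 0.157128  0.131    ]
outRR [ 0.67813097 -0.07396982  0.131     ]
pump top [0.45913074 0.30542795 0.177     ] dropper [0.60628432 0.23736514 0.102     ]
orange [ 0.50644468 -0.14731374  0.        ]
```

```bash
python3 -c "
from h import *
import pickle
s,o=pickle.load(open('w1.pkl','rb'));C=cam(s,o)
S=pickle.load(open('s0.pkl','rb')); Cs={n:cam(S[n]) for n in S}
for P in [(.66,.31,0),(.757,.31,0),(.757,.31,.09),(.64,.31,0),(.60,.32,0),(.757,.35,0)]:
  print(P,proj(s,P,C)[0].round(0),[proj(S[n],P,Cs[n])[0].round(0) for n in S])
crop(S['side'],360,140,500,330,4,'si_c.png')
go([.611,.034,.153],rpy([180,0,32.3]))
"
```

```text
(0.66, 0.31, 0) [177.  26.] [array([376., 151.]), array([417., 255.])]
(0.757, 0.31, 0) [208. -37.] [array([405., 159.]), array([423., 286.])]
(0.757, 0.31, 0.09) [184. -69.] [array([411., 140.]), array([431., 276.])]
(0.64, 0.31, 0) [171.  38.] [array([370., 149.]), array([416., 249.])]
(0.6, 0.32, 0) [154.  59.] [array([359., 144.]), array([417., 237.])]
(0.757, 0.35, 0) [183. -52.] [array([408., 150.]), array([437., 286.])]
shift [0.0118 0.0054 0.2166] rot [-0.0002  0.0001 -0.0244] deg 1.4 dist 0.217
```

View pics/si_c.png

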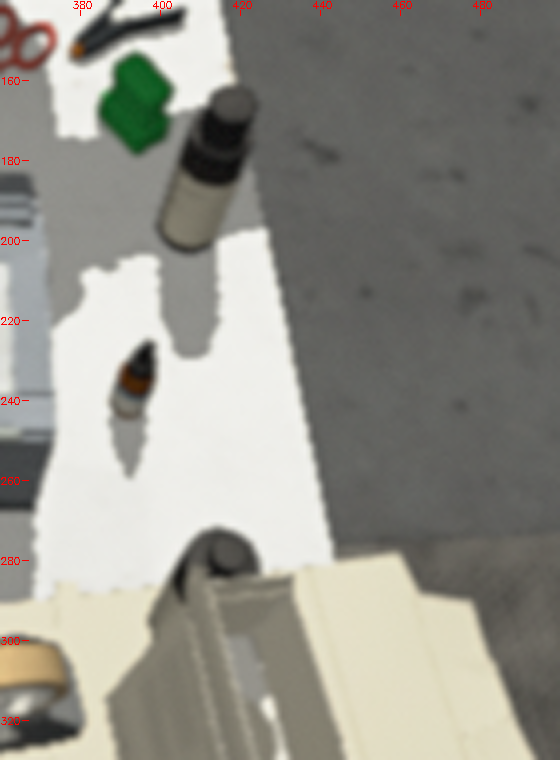

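```bash
python3 -m pendant '[[0.011,0.005,0.05,0,0,-0.024,1],[0.011,0.005,0.1,0,0,-0.024,1],[0.012,0.005,0.13,0,0,-0.024,1],[0.012,0.005,0.16,0,0,-0.024,1],[0.012,0.005,0.19,0,0,-0.024,1],[0.012,0.005,0.205,0,0,-0.024,1],[0.012,0.005,0.216,0,0,-0.024,1],[0.012,0.005,0.216,0,0,-0.024,1]]'; python3 -c "
from h import *
st(); s=snapshot('wrist');cv2.imwrite('pics/w2.png',s['image']);s=snapshot('side');crop(s,270,140,430,280,4,'s2.png')"
```

```text
clock: 3.3
tool_pos: [0.6112, 0.0344, 0.1537]
orientation: [180.0, 0.0, 32.3]
force: [-0.2, -0.2, -0.8]
opening: 0.0882
clock 3.3
tool_pos [0.6112 0.0344 0.1537]
orientation [1.79998e+02 1.33000e-02 3.22981e+01]
force [-0.1925 -0.1781 -0.7841]
opening 0.0882
joint_pos [ 2.147860e+01  1.786680e+01 -1.325670e+01  5.200000e-03 -5.888920e+01
  1.008168e+02]
```

View pics/w2.png

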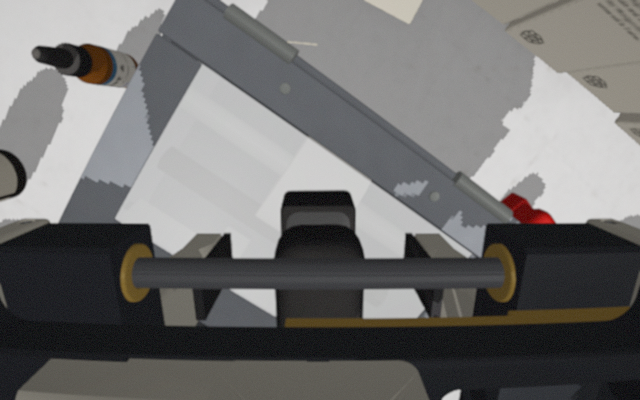

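View pics/s2.png

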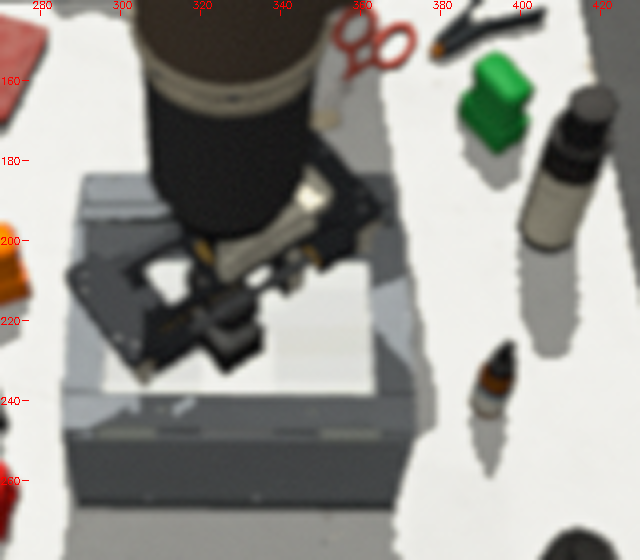

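```bash
python3 -m pendant '[[0,0,0,0,0,0,-1],[0,0,0,0,0,0,-1],[0,0,0,0,0,0,-1],[0,0,0,0,0,0,-1],[0,0,0,0,0,0,-1],[0,0,0,0,0,0,-1]]'; python3 -c "
from h import *
st()
go([.611,.034,.33],rpy([180,0,32.3]));go([.635,.31,.33],rpy([180,0,90]))"
```

```text
clock: 4.15
tool_pos: [0.6113, 0.0341, 0.1537]
orientation: [180.0, 0.0, 32.3]
force: [-0.2, -0.4, 0.3]
opening: 0.0379
clock 4.15
tool_pos [0.6113 0.0341 0.1537]
orientation [1.799984e+02 4.000000e-03 3.227120e+01]
force [-0.1606 -0.4062  0.2921]
opening 0.0379
joint_pos [ 2.144710e+01  1.786920e+01 -1.325680e+01  2.700000e-03 -5.887770e+01
  1.008227e+02]
shift [-3.000e-04 -1.000e-04 -1.763e-01] rot [ 0.      0.0001 -0.0005] deg 0.0 dist 0.176
shift [ 0.1673 -0.2207 -0.1763] rot [-0.0000e+00  1.0000e-04 -1.0076e+00] deg 57.7 dist 0.328
```

```bash
python3 -m pendant '[[0,0,0,0,0,0,0],[0,0,0,0,0,0,0],[0,0,-0.01,0,0,0,0],[0,0,-0.01,0,0,0,0],[0,0,-0.01,0,0,0,-1],[0,0,-0.01,0,0,0,-1],[0,0,-0.01,0,0,0,-1],[0,0,-0.01,0,0,0,-1]]'; python3 -c "
from h import *
st()"
```

```text
clock: 5.15
tool_pos: [0.6113, 0.034, 0.1637]
orientation: [180.0, 0.0, 32.3]
force: [-0.9, -0.4, 2.1]
opening: 0.0337
clock 5.15
tool_pos [0.6113 0.034  0.1637]
orientation [1.799966e+02 6.300000e-03 3.227120e+01]
force [-0.8633 -0.4381  2.0673]
opening 0.0337
joint_pos [ 2.144750e+01  1.737140e+01 -1.254520e+01  5.200000e-03 -6.008900e+01
  1.008211e+02]
```

```bash
python3 -m pendant '[[0,0,-0.03,0,0,0,-1],[0,0,-0.08,0,0,0,-1],[0,0,-0.136,0,0,0,-1],[0.04,-0.05,-0.136,0,0,-0.18,-1],[0.08,-0.1,-0.136,0,0,-0.36,-1],[0.12,-0.15,-0.136,0,0,-0.54,-1],[0.15,-0.19,-0.136,0,0,-0.72,-1],[0.167,-0.221,-0.136,0,0,-0.9,-1],[0.167,-0.221,-0.136,0,0,-1.008,-1],[0.167,-0.221,-0.136,0,0,-1.008,-1],[0.167,-0.221,-0.136,0,0,-1.008,-1]]'; python3 -c "
from h import *
import pickle
st();s=snapshot('wrist');cv2.imwrite('pics/w3.png',s['image']);pickle.dump((s,ctrl.get_obs()),open('w3.pkl','wb'));s=snapshot('side');crop(s,330,100,490,250,4,'s3.png')
go([.635,.31,.034],rpy([180,0,90]))"
```

```text
clock: 6.52
tool_pos: [0.6345, 0.3097, 0.2996]
orientation: [-180.0, 0.0, 89.9]
force: [0.0, -0.6, 0.2]
opening: 0.0335
clock 6.525
tool_pos [0.6345 0.3097 0.2996]
orientation [-1.799853e+02  7.500000e-03  8.986070e+01]
force [ 0.0027 -0.6449  0.2462]
opening 0.0335
joint_pos [ 4.177920e+01  2.175450e+01  1.182570e+01 -4.300000e-03 -8.008710e+01
  1.380823e+02]
shift [0.0005 0.0004 0.2659] rot [ 0.0001 -0.0002 -0.0019] deg 0.1 dist 0.266
```

View pics/w3.png

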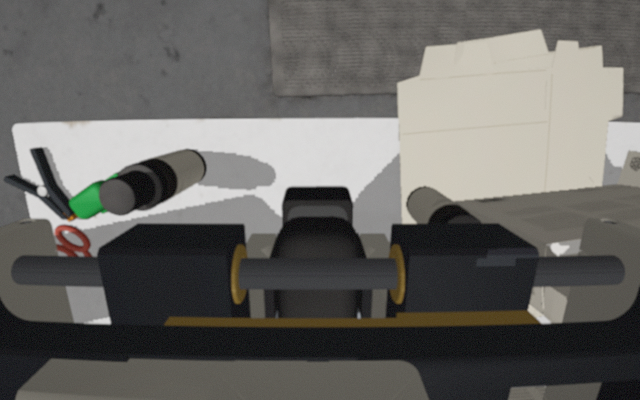

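View pics/s3.png

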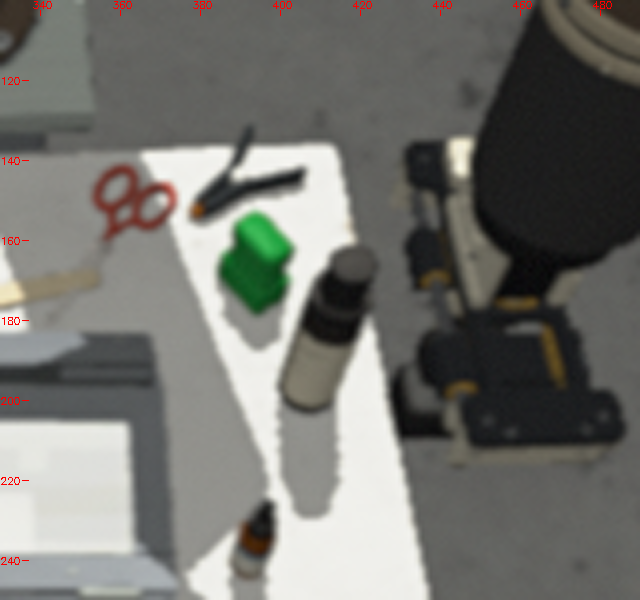

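```bash
python3 -c "
from h import *
import pickle
s,o=pickle.load(open('w3.pkl','rb'));C=cam(s,o)
print('edge',atz(s,(320,120),0,C),atz(s,(240,121),0,C))
for z in (.1,.15,.18,.25): print('bottle',z,atz(s,(415,192),z,C), 'box',atz(s,(400,110),z,C))
print('boxbase?',atz(s,(400,90),0,C))
S=pickle.load(open('s0.pkl','rb'));Cs={n:cam(S[n]) for n in S}
print(tri([ray(s,(420,195),C),ray(S['scene'],(418,142),Cs['scene'])]))
print(tri([ray(s,(398,84),C),ray(S['side'],(443,280),Cs['side'])]))
"
```

```text
edge [0.63844732 0.36794874 0.        ] [0.53117567 0.36722807 0.        ]
bottle 0.1 [0.74263274 0.29258083 0.1       ] box [0.72098574 0.38035305 0.1       ]
bottle 0.15 [0.72756927 0.30447076 0.15      ] box [0.70895231 0.37995706 0.15      ]
bottle 0.18 [0.71853119 0.31160472 0.18      ] box [0.70173225 0.37971947 0.18      ]
bottle 0.25 [0.69744233 0.32825061 0.25      ] box [0.68488544 0.37916509 0.25      ]
boxbase? [0.74373463 0.40679732 0.        ]
(array([0.76381679, 0.29272066, 0.10239588]), [np.float64(0.015860260791831848), np.float64(0.015860260791831973)])
(array([ 0.73819964,  0.3989828 , -0.0269867 ]), [np.float64(0.019327750068486742), np.float64(0.01932775006848685)])
```

```bash
python3 -c "
from h import *
go([.606,.312,.034],rpy([180,0,90]))
import pickle
S=pickle.load(open('s0.pkl','rb'));Cs={n:cam(S[n]) for n in S}
print(atz(S['scene'],(418,142),.177,Cs['scene']),atz(S['scene'],(411,178),0,Cs['scene']))"
python3 -m pendant '[[0,-0.029,0.05,0,0,0,-1],[0.002,-0.029,0.1,0,0,0,-1],[0.002,-0.029,0.15,0,0,0,-1],[0.002,-0.029,0.19,0,0,0,-1],[0.002,-0.029,0.22,0,0,0,-1],[0.002,-0.029,0.235,0,0,0,-1],[0.002,-0.029,0.245,0,0,0,-1],[0.002,-0.029,0.253,0,0,0,-1],[0.002,-0.029,0.26,0,0,0,-1],[0.002,-0.029,0.264,0,0,0,-1]]'; python3 -c "
from h import *
st()
s=snapshot('side');crop(s,330,100,490,250,4,'s4.png')"
```

```text
shift [ 0.0024 -0.0286  0.2659] rot [ 0.0001 -0.0002 -0.0019] deg 0.1 dist 0.267
[0.77814589 0.23045291 0.177     ] [0.78992677 0.24330294 0.        ]
clock: 7.88
tool_pos: [0.6056, 0.3122, 0.0358]
orientation: [180.0, -0.0, 90.0]
force: [0.1, 0.1, -0.6]
opening: 0.0334
clock 7.875
tool_pos [0.6056 0.3122 0.0358]
orientation [ 1.799794e+02 -1.800000e-02  9.002190e+01]
force [ 0.0566  0.1384 -0.574 ]
opening 0.0334
joint_pos [ 4.362150e+01  3.033180e+01 -1.068020e+01  1.600000e-03 -4.896070e+01
  1.363993e+02]
```

View pics/s4.png

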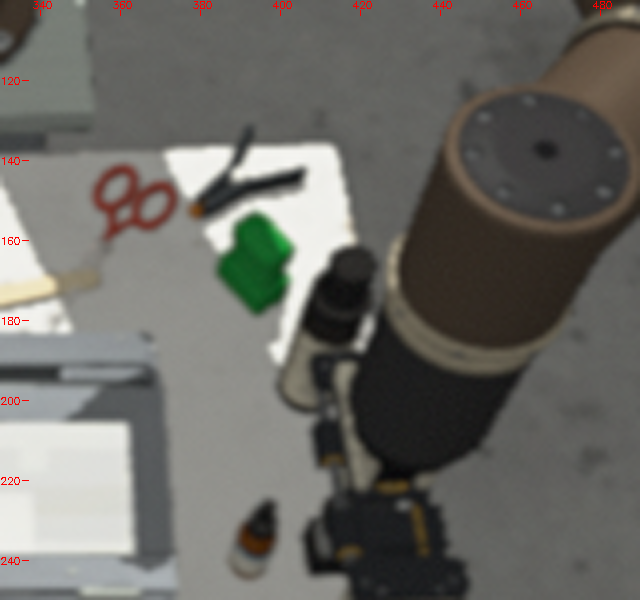

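```bash
python3 -m pendant '[[0,0,0.001,0,0,0,-1],[0,0,0.002,0,0,0,-1],[0,0,0.0025,0,0,0,-1],[0,0,0.0025,0,0,0,-1]]'
```

```text
clock: 8.43
tool_pos: [0.6055, 0.3121, 0.0333]
orientation: [180.0, -0.0, 90.0]
force: [0.3, 0.5, -0.9]
opening: 0.0337
```

```bash
python3 -m pendant '[[0,0,0.001,0,0,0,-1],[0,0,0.0015,0,0,0,-1],[0,0,0.0015,0,0,0,-1]]'
```

```text
clock: 8.8
tool_pos: [0.6056, 0.312, 0.0321]
orientation: [180.0, 0.0, 90.0]
force: [-0.7, -1.4, 4.3]
opening: 0.0335
```

```bash
python3 -m pendant '[[0,0,0,0,0,0,0.3],[0,0,0,0,0,0,0.3],[0,0,0,0,0,0,0.3],[0,0,-0.02,0,0,0,0.3],[0,0,-0.06,0,0,0,0.3],[0,0,-0.12,0,0,0,0.3],[0,0,-0.18,0,0,0,0.3],[0,0,-0.24,0,0,0,0.3],[0,0,-0.25,0,0,0,0.3]]'; python3 -c "
from h import *
import pickle
st();s=snapshot('side');crop(s,330,150,490,300,4,'s5.png')
a=np.radians(-6.4);Rz=rpy([0,0,-6.4]);
R=Rz@np.array([[.866,0,.5],[0,-1,0],[.5,0,-.866]])
print(Ro.from_matrix(R).as_euler('xyz',degrees=True))
m=np.array([.552,-.2855,.085]);P=m+Rz@np.array([-.5,0,.866])*.16
print(P)
go(P+[0,0,.06],R);go([.55,0,.32],rpy([180,0,40]))"
```

```text
clock: 9.93
tool_pos: [0.6072, 0.3131, 0.2877]
orientation: [179.6, -0.3, 90.0]
force: [-0.8, 0.4, 0.2]
opening: 0.0572
clock 9.925
tool_pos [0.6072 0.3131 0.2877]
orientation [179.5832  -0.2928  90.0419]
force [-0.7526  0.3521  0.2483]
opening 0.0572
joint_pos [ 4.362320e+01  1.938430e+01  6.819700e+00  7.730000e-02 -7.693170e+01
  1.364005e+02]
[180.         -30.00072778  -6.4       ]
[ 0.47249857 -0.27658249  0.22356   ]
shift [-5.893e-01 -1.345e-01 -5.000e-04] rot [-0.4389  0.3854  1.64  ] deg 99.7 dist 0.604
shift [-0.3127 -0.0567 -0.0354] rot [ 0.0031 -0.0061  0.8732] deg 50.0 dist 0.32
```

View pics/s5.png

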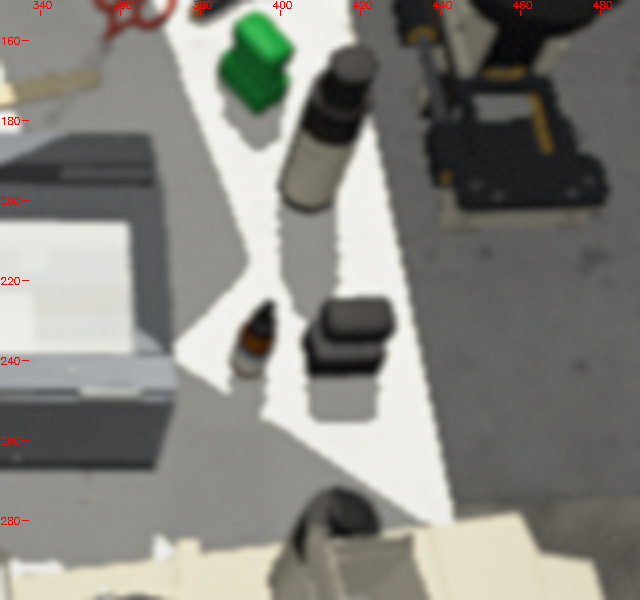

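```bash
python3 -m pendant '[[-0.06,-0.01,-0.03,0,0,0.15,0.3],[-0.12,-0.02,-0.035,0,0,0.33,0.3],[-0.18,-0.035,-0.035,0,0,0.5,0.3],[-0.24,-0.045,-0.035,0,0,0.68,0.3],[-0.30,-0.057,-0.035,0,0,0.85,0.5],[-0.36,-0.07,-0.035,0,0,1.03,0.5],[-0.42,-0.085,-0.035,0,0,1.21,0.5],[-0.48,-0.1,-0.035,0,0,1.39,0.5],[-0.54,-0.12,-0.035,0,0,1.57,0.5],[-0.575,-0.13,-0.02,0,0,1.683,0.5],[-0.575,-0.13,-0.02,0,0,1.683,0.5]]'; python3 -c "
from h import *
st()
Rz=rpy([0,0,-6.4]);
R=Rz@np.array([[.866,0,.5],[0,-1,0],[.5,0,-.866]])
m=np.array([.552,-.2855,.085]);P=m+Rz@np.array([-.5,0,.866])*.16
go(P,R)"
```

```text
clock: 11.35
tool_pos: [0.4737, -0.2646, 0.2988]
orientation: [-180.0, 0.3, -6.7]
force: [0.1, 0.6, 0.4]
opening: 0.0651
clock 11.35
tool_pos [ 0.4737 -0.2646  0.2988]
orientation [-179.951     0.2666   -6.6893]
force [0.1432 0.5706 0.3675]
opening 0.0651
joint_pos [-8.51560e+00  5.88700e+00 -9.14620e+00 -4.18000e-02 -7.52348e+01
  9.18369e+01]
shift [0.0006 0.0121 0.0752] rot [ 5.000e-04  5.283e-01 -5.200e-03] deg 30.3 dist 0.076
```

```bash
python3 -m pendant '[[0,0.006,0.0,0,0.18,-0.002,1],[0,0.012,0.03,0,0.35,-0.005,1],[0,0.012,0.075,0,0.528,-0.005,1],[0,0.012,0.075,0,0.528,-0.005,1],[0,0.012,0.075,0,0.528,-0.005,1]]'; python3 -c "
from h import *
import pickle
st();o=ctrl.get_obs();s=snapshot('wrist');cv2.imwrite('pics/w6.png',s['image']);pickle.dump((s,o),open('w6.pkl','wb'))"
```

```text
clock: 11.98
tool_pos: [0.4734, -0.2741, 0.2256]
orientation: [179.9, -30.1, -6.0]
force: [0.2, 0.6, 0.8]
opening: 0.0877
clock 11.975
tool_pos [ 0.4734 -0.2741  0.2256]
orientation [179.9266 -30.1451  -6.0331]
force [0.2439 0.5778 0.8276]
opening 0.0877
joint_pos [-11.6569  -6.1372 -35.6883  -5.415  -30.5295  99.5347]
```

View pics/w6.png

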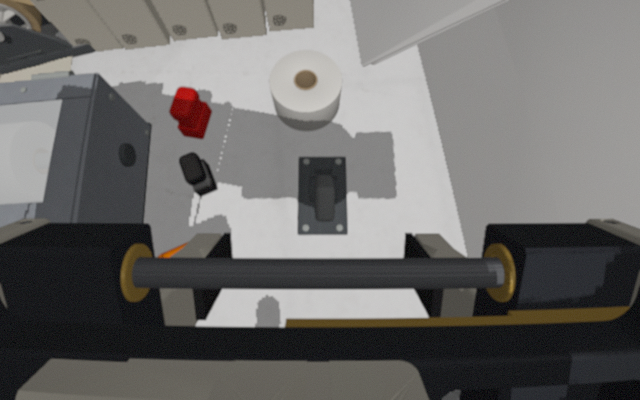

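```bash
python3 -c "
from h import *
import pickle
s,o=pickle.load(open('w6.pkl','rb'))
crop(s,285,145,365,245,6,'w6c.png')"
```

```text
(no output)
```

View pics/w6c.png

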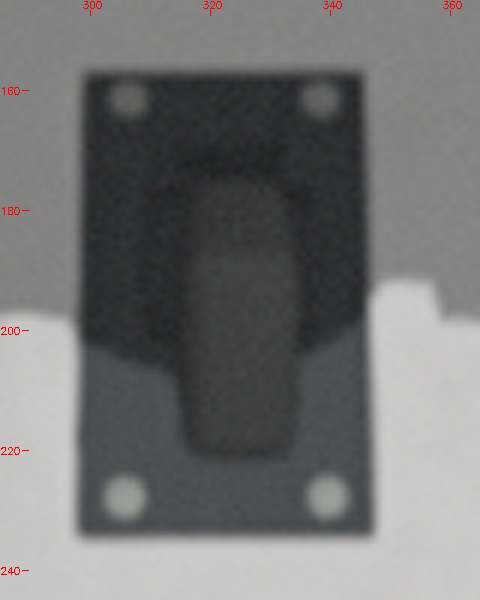

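```bash
python3 -c "
from h import *
import pickle
s,o=pickle.load(open('w6.pkl','rb'));C=cam(s,o)
px=[(298.8,157),(345.2,157),(298.2,234),(347,234)]
for z in (0,.004,.008):
  q=[atz(s,p,z,C) for p in px]; n=np.linalg.norm
  print(z,n(q[0]-q[1]),n(q[2]-q[3]),n(q[0]-q[2]),n(q[1]-q[3]))
  c=sum(q)/4; ax=(q[0]+q[1]-q[2]-q[3]); yaw=np.arctan2(ax[1],ax[0]); print(c,np.degrees(yaw), [np.degrees(np.arctan2(*(a-b)[[1,0]])) for a,b in ((q[0],q[2]),(q[1],q[3]))])
yaw=np.degrees(yaw)
Rz=rpy([0,0,yaw]); m=c+Rz@np.array([-.018,0,0]);m[2]=.085
print('mouth',m)
d=Rz@np.array([-.5,0,.866]); g=m+d*.033
# predicted handle
Rr=Rz@np.array([[.866,0,-.5],[0,1,0],[.5,0,.866]])
H=np.array([[x,y,z] for z in(.028,-.028) for x in(-.015,.015) for y in(-.008,.008)])
print(proj(s,H@Rr.T+g,C).round(1))
print('dbg mouth flare',proj(s,m,C))
"
```

```text
0 0.059268135781916885 0.0584503796713583 0.0992107701825669 0.09923783832744093
[ 0.56882548 -0.29032337  0.        ] -5.85752407392583 [np.float64(-5.621360329850832), np.float64(-6.093623401537001)]
0.004 0.05866948800730777 0.057859991779893864 0.09820867511067893 0.09823546984920266
[ 0.56765993 -0.29013892  0.004     ] -5.8575240739258225 [np.float64(-5.621360329850827), np.float64(-6.093623401536967)]
0.008 0.058070840232698775 0.05726960388842944 0.09720658003879096 0.0972331013709644
[ 0.56649438 -0.28995447  0.008     ] -5.857524073925851 [np.float64(-5.621360329850821), np.float64(-6.093623401536997)]
mouth [ 0.54858836 -0.28811748  0.085     ]
[[334.9 224.4]
 [315.1 224.5]
 [335.2 188.2]
 [314.9 188.3]
 [331.8 205.8]
 [315.4 205.9]
 [332.1 175.4]
 [315.2 175.4]]
dbg mouth flare [[323.53771708 189.64270142]]
```

```bash
python3 -c "
from h import *
Rz=rpy([0,0,-5.9]);R=Rz@np.array([[.866,0,.5],[0,-1,0],[.5,0,-.866]])
m=np.array([.551,-.2883,.085]);d=Rz@np.array([-.5,0,.866])
go(m+d*.014,R)"
```

```text
shift [-0.0046  0.0055  0.1475] rot [ 0.0027 -0.0038 -0.0015] deg 0.3 dist 0.148
```

```bash
python3 -m pendant '[[-0.004,0.003,0.03,0,0,0,1],[-0.004,0.003,0.06,0,0,0,1],[-0.004,0.003,0.06,0,0,0,1],[-0.004,0.003,0.06,0,0,0,1]]'; python3 -c "
from h import *
st();o=ctrl.get_obs()
Rz=rpy([0,0,-5.9]);R=Rz@np.array([[.866,0,.5],[0,-1,0],[.5,0,-.866]])
m=np.array([.551,-.2883,.085]);d=Rz@np.array([-.5,0,.866])
go(m+d*.014,R)
import pickle
s=snapshot('wrist');pickle.dump((s,o),open('w7.pkl','wb'));crop(s,230,110,410,260,4,'w7.png');s=snapshot('side');crop(s,160,150,300,270,4,'s7.png')"
```

```text
clock: 12.52
tool_pos: [0.5016, -0.2807, 0.1738]
orientation: [179.9, -30.3, -6.0]
force: [-0.6, 0.6, 0.3]
opening: 0.0878
clock 12.525
tool_pos [ 0.5016 -0.2807  0.1738]
orientation [179.8888 -30.2697  -6.0195]
force [-0.6134  0.5522  0.2847]
opening 0.0878
joint_pos [-11.8708   0.4564 -36.7903  -7.3411 -22.7717 101.832 ]
shift [-0.0016  0.0022  0.0878] rot [ 0.003  -0.0047 -0.0018] deg 0.3 dist 0.088
```

View pics/w7.png

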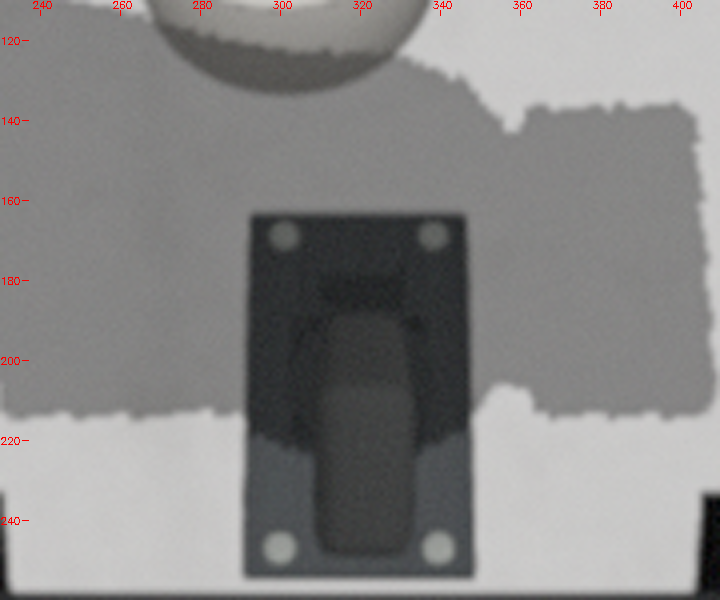

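View pics/s7.png

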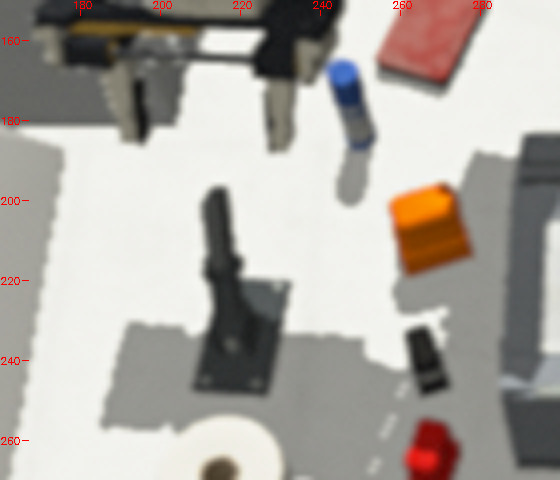

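```bash
python3 -m pendant '[[-0.001,0.002,0.03,0.003,-0.004,0,1],[-0.0015,0.002,0.055,0.003,-0.004,0,1],[-0.0015,0.002,0.075,0.003,-0.004,0,1],[-0.0015,0.002,0.087,0.003,-0.004,0,1],[-0.0015,0.002,0.087,0.003,-0.004,0,1]]'; python3 -c "
from h import *
st();o=ctrl.get_obs()
Rz=rpy([0,0,-5.9]);R=Rz@np.array([[.866,0,.5],[0,-1,0],[.5,0,-.866]])
m=np.array([.551,-.2883,.085]);d=Rz@np.array([-.5,0,.866])
go(m+d*.014,R)
import pickle
s=snapshot('wrist');pickle.dump((s,o),open('w8.pkl','wb'));cv2.imwrite('pics/w8.png',s['image']);s=snapshot('side');crop(s,160,150,300,270,4,'s8.png')"
```

```text
clock: 13.25
tool_pos: [0.5429, -0.2874, 0.097]
orientation: [-179.9, -30.0, -6.1]
force: [-0.2, -1.0, -0.3]
opening: 0.0876
clock 13.25
tool_pos [ 0.5429 -0.2874  0.097 ]
orientation [-179.9067  -30.0043   -6.0866]
force [-0.1668 -1.0025 -0.2713]
opening 0.0876
joint_pos [-12.2021  10.9736 -35.3578 -12.9657 -14.1614 107.8858]
shift [0.0011 0.0001 0.0004] rot [ 0.     -0.0001 -0.0028] deg 0.2 dist 0.001
```

View pics/w8.png

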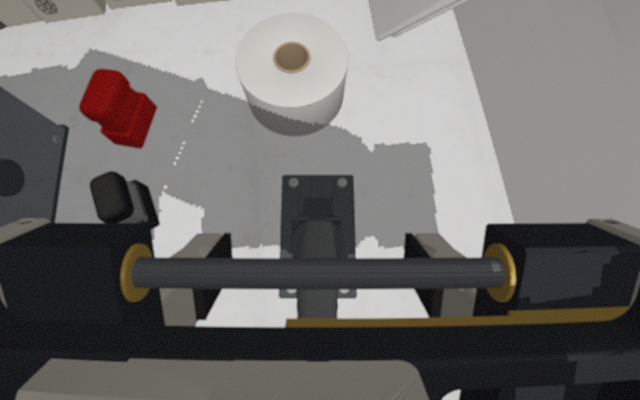

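View pics/s8.png

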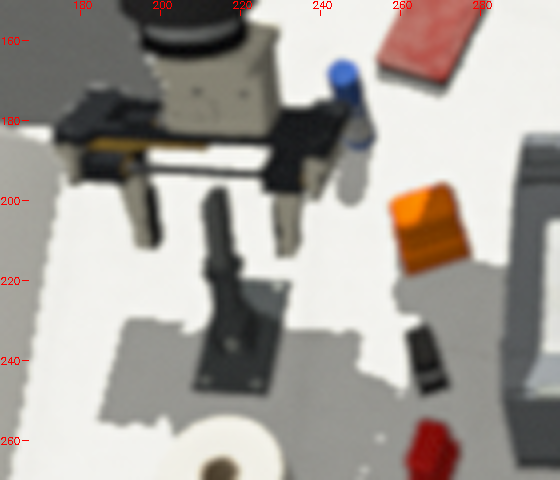

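```bash
python3 -m pendant '[[0,0,0,0,0,0,-1],[0,0,0,0,0,0,-1],[0,0,0,0,0,0,-1],[0,0,0,0,0,0,-1],[0,0,0,0,0,0,-1],[0,0,0,0,0,0,-1]]'; python3 -c "
from h import *
st();print(ctrl.get_obs()['moment'])"
```

```text
clock: 14.1
tool_pos: [0.5428, -0.2874, 0.097]
orientation: [-179.9, -30.0, -6.1]
force: [-0.0, -0.1, -0.5]
opening: 0.0331
clock 14.1
tool_pos [ 0.5428 -0.2874  0.097 ]
orientation [-179.9126  -30.0214   -6.0888]
force [-0.0399 -0.1222 -0.4834]
opening 0.0331
joint_pos [-12.2019  10.9624 -35.3833 -12.9721 -14.129  107.8908]
[0.13722504 1.65920236 0.06684709]
```

```bash
python3 -m pendant '[[0,0,0,0,0,0,-1],[0,0,0,0,0,0,-1],[0,0,0,0,0,0,-1],[0,0,0,0,0,0,-1]]'; python3 -c "
from h import *
st()
import pickle
o=ctrl.get_obs();s=snapshot('wrist');pickle.dump((s,o),open('w9.pkl','wb'));cv2.imwrite('pics/w9.png',s['image'])"
```

```text
clock: 14.6
tool_pos: [0.5427, -0.2874, 0.0969]
orientation: [-179.9, -30.0, -6.1]
force: [0.0, 0.5, -0.3]
opening: 0.0158
clock 14.6
tool_pos [ 0.5427 -0.2874  0.0969]
orientation [-179.9138  -30.0188   -6.0879]
force [ 0.0272  0.4815 -0.3039]
opening 0.0158
joint_pos [-12.2035  10.9589 -35.3894 -12.9715 -14.1289 107.8926]
```

View pics/w9.png

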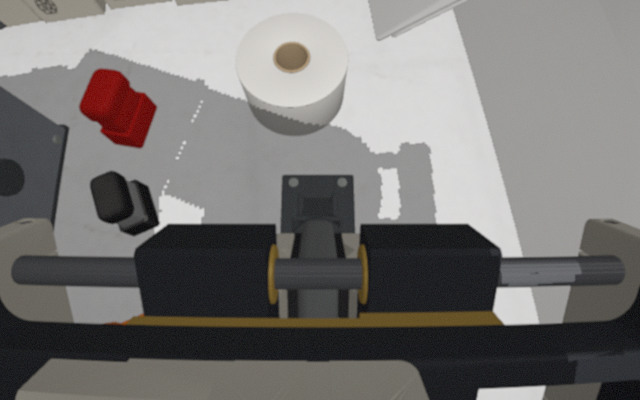

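```bash
python3 -m pendant '[[0,0,-0.01,0,0,0,-1],[0,0,-0.03,0,0,0,-1],[0,0,-0.05,0,0,0,-1],[0,0,-0.075,0,0,0,-1],[0,0,-0.1,0,0,0,-1],[0,0,-0.13,0,0,0,-1],[0,0,-0.13,0,0,0,-1]]'; python3 -c "
from h import *
st()
import pickle
o=ctrl.get_obs();s=snapshot('wrist');pickle.dump((s,o),open('w10.pkl','wb'));cv2.imwrite('pics/w10.png',s['image']);crop(s,270,150,370,260,6,'w10c.png');C=cam(s,o);print(proj(s,o['tool_pos']+rpy(o['orientation'])@np.array([[0,0,.089],[0.001,0,.089]]).T.T[0],C))
s=snapshot('side');crop(s,150,100,310,260,4,'s10.png')"
```

```text
clock: 15.52
tool_pos: [0.478, -0.281, 0.2125]
orientation: [-180.0, -30.3, -6.1]
force: [1.0, 0.4, -1.2]
opening: 0.0161
clock 15.525
tool_pos [ 0.478  -0.281   0.2125]
orientation [-179.9788  -30.2816   -6.0657]
force [ 0.9652  0.3671 -1.1719]
opening 0.0161
joint_pos [-12.8487  -4.3401 -35.4378  -7.1035 -28.9845 102.0858]
[[317.51360495 204.39561639]]
```

View pics/w10.png

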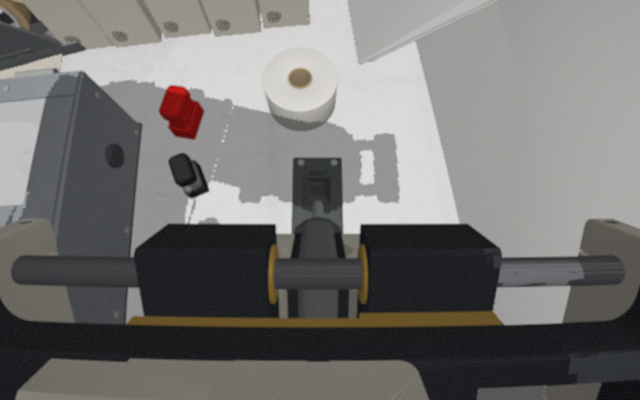

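View pics/s10.png

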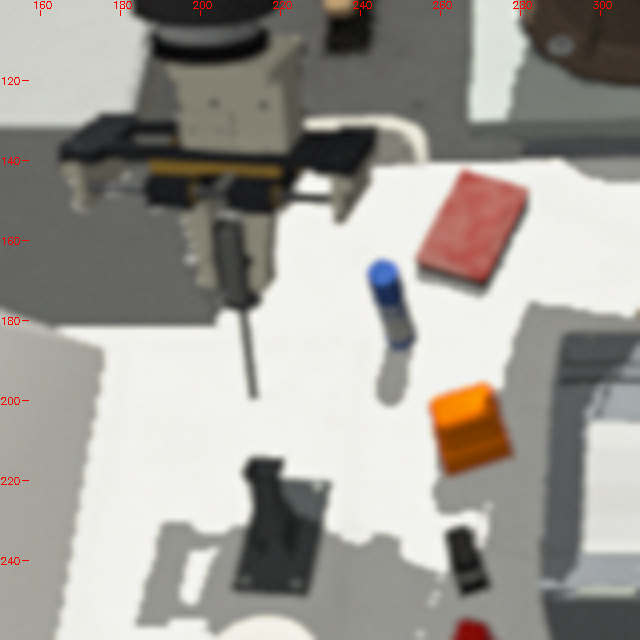

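View pics/w10c.png

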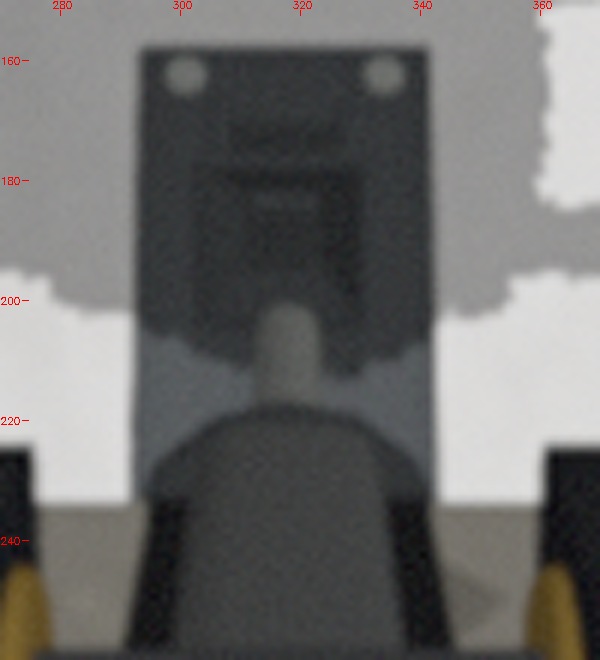

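```bash
python3 -c "
from h import *
import pickle
S=pickle.load(open('s0.pkl','rb')); C={n:cam(S[n]) for n in S}
print(tri([ray(S['scene'],(298.5,177),C['scene']),ray(S['side'],(329,193),C['side'])]))
print([atz(S['side'],p,.11,C['side']).round(4) for p in((313,193),(345,193))])
Rz=rpy([0,0,-2.5]);R=Rz@np.array([[.866,0,.5],[0,-1,0],[.5,0,-.866]])
m=np.array([.515,.052,.11]);d=Rz@np.array([-.5,0,.866])
go(m+d*(.089+.07),R)"
```

```text
(array([0.49773873, 0.05206714, 0.10998531]), [np.float64(0.0020275120628605653), np.float64(0.002027512062860602)])
[array([0.4981, 0.0039, 0.11  ]), array([0.5018, 0.0985, 0.11  ])]
shift [-0.0483 -0.3298 -0.0712] rot [ 0.0299 -0.0013 -0.0546] deg 3.6 dist 0.341
```

```bash
python3 -c "
from h import *
Rz=rpy([0,0,-2.5]);R=Rz@np.array([[.866,0,.5],[0,-1,0],[.5,0,-.866]])
m=np.array([.499,.052,.11]);d=Rz@np.array([-.5,0,.866])
go(m+d*(.089+.07),R);go([.45,-.281,.265],rpy([180,-30,-6]))"
```

```text
shift [-0.062  -0.3282 -0.0792] rot [ 0.0299 -0.0013 -0.0546] deg 3.6 dist 0.343
shift [ 0.0038  0.0032 -0.0616] rot [-0.0006 -0.0012 -0.0017] deg 0.1 dist 0.062
```

```bash
python3 -m pendant '[[0,0,-0.06,0,0,0,-1],[-0.01,-0.05,-0.08,0.005,0,-0.01,-1],[-0.02,-0.11,-0.08,0.01,0,-0.02,-1],[-0.03,-0.17,-0.08,0.015,0,-0.03,-1],[-0.04,-0.23,-0.08,0.02,0,-0.04,-1],[-0.055,-0.29,-0.08,0.025,0,-0.05,-1],[-0.062,-0.328,-0.079,0.03,0,-0.055,-1],[-0.062,-0.328,-0.079,0.03,0,-0.055,-1],[-0.062,-0.328,-0.079,0.03,0,-0.055,-1]]'; python3 -c "
from h import *
st()
import pickle
o=ctrl.get_obs();s=snapshot('wrist');pickle.dump((s,o),open('w11.pkl','wb'));cv2.imwrite('pics/w11.png',s['image']);crop(s,220,110,420,260,4,'w11c.png')
s=snapshot('side');crop(s,250,100,410,260,4,'s11.png')"
```

```text
clock: 16.75
tool_pos: [0.423, 0.0574, 0.2539]
orientation: [179.9, -29.3, -2.1]
force: [0.7, -0.3, -0.7]
opening: 0.0158
clock 16.75
tool_pos [0.423  0.0574 0.2539]
orientation [179.8754 -29.3382  -2.1495]
force [ 0.6723 -0.3382 -0.6611]
opening 0.0158
joint_pos [ 54.9274 -25.5358 -58.2561  34.9359 -46.0749  10.7042]
```

View pics/w11.png

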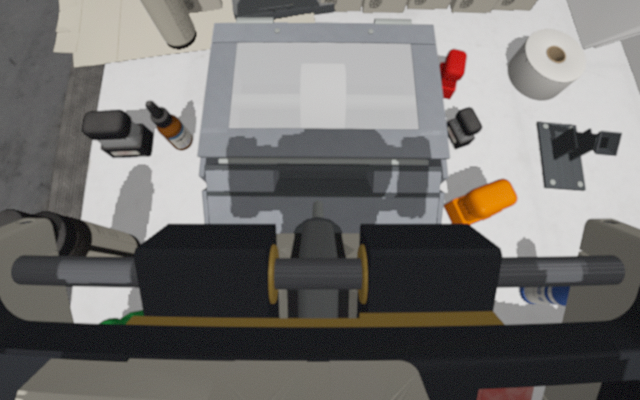

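View pics/w11c.png

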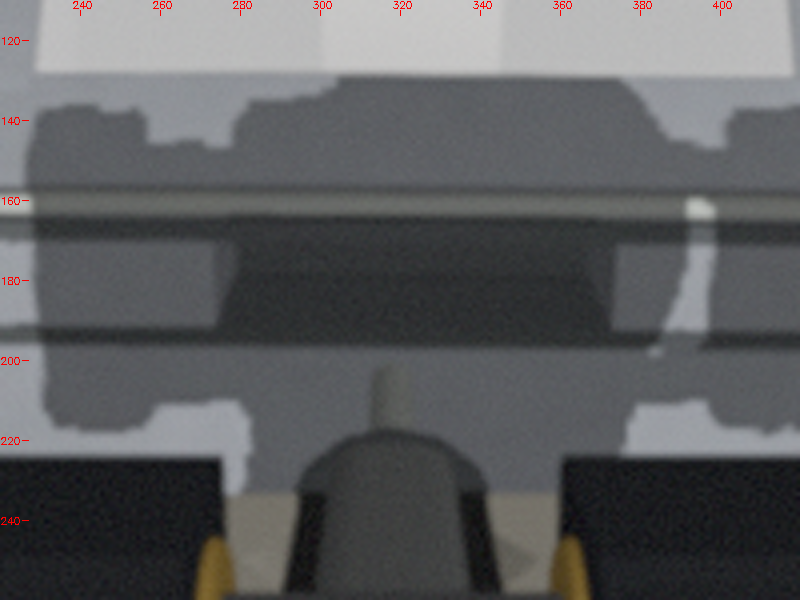

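View pics/s11.png

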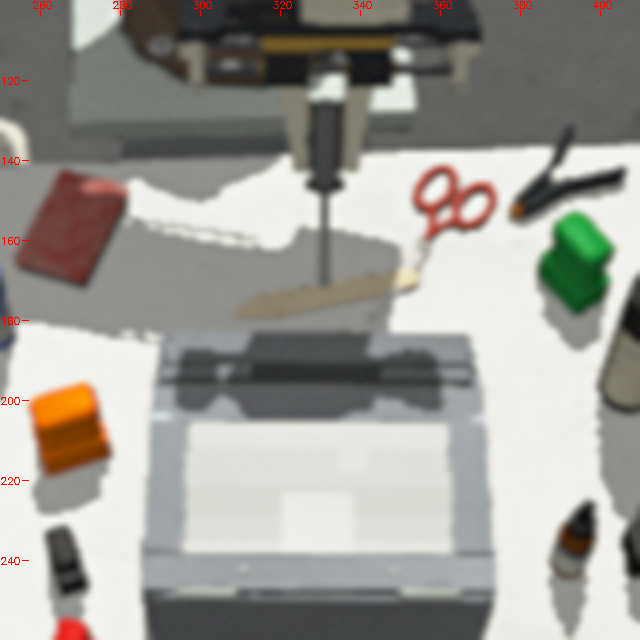

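```bash
python3 -c "
from h import *
import pickle
s,o=pickle.load(open('w11.pkl','rb'));C=cam(s,o)
S=pickle.load(open('s0.pkl','rb')); Cs={n:cam(S[n]) for n in S}
r=ray(s,(323.4,181),C)
for z in (.1,.105,.11,.115): print(z,atz(s,(323.4,181),z,C), np.linalg.norm(atz(s,(273.8,181),z,C)-atz(s,(373,181),z,C)))
print(tri([r,ray(Cs and S['side'],(329,193.3),Cs['side'])]))
print(tri([r,ray(S['side'],(329,193.3),Cs['side']),ray(S['scene'],(298.5,177),Cs['scene'])]))
# yaw from long lines: seam row at cols 225 & 415
for z,l,rr in ((.11,(225,192),(418,194)),(.131,(232,127.7),(418,129))):
  a=atz(s,l,z,C);b=atz(s,rr,z,C);dv=a-b;print('yaw',np.degrees(np.arctan2(-dv[0],dv[1])),a,b)
# outer guard/dispenser edges
for n,p,z in [('guardRL',(215,43),.131),('guardRR',(435,43),.131),('FL',(203,157),.131),('FR',(446,157),.131)]: print(n,atz(s,p,z,C))
"
```

```text
0.1 [0.50969476 0.04783916 0.1       ] 0.10130218335625987
0.105 [0.50808627 0.04799847 0.105     ] 0.09974143267956333
0.11 [0.50647779 0.04815778 0.11      ] 0.09818068200286678
0.115 [0.50486931 0.04831709 0.115     ] 0.09661993132617024
(array([0.504623  , 0.04961693, 0.11609421]), [np.float64(0.0012693681571043715), np.float64(0.0012693681571043721)])
(array([0.50221641, 0.04924263, 0.11691316]), [np.float64(0.0021157313110611265), np.float64(0.0030637259266685147), np.float64(0.004200670530154696)])
yaw -2.8067885491919697 [0.49891887 0.14535701 0.11      ] [ 0.48962036 -0.04430419  0.11      ]
yaw -2.5796416180496746 [0.55739557 0.13500736 0.131     ] [ 0.54927373 -0.0452629   0.131     ]
guardRL [0.65764963 0.15679237 0.131     ]
guardRR [ 0.64927313 -0.07638428  0.131     ]
FL [0.5280654  0.16176377 0.131     ]
FR [ 0.51936318 -0.06869972  0.131     ]
```

```bash
python3 -c "
from h import *
Rz=rpy([0,0,-2.65]);R=Rz@np.array([[.866,0,.5],[0,-1,0],[.5,0,-.866]])
m=np.array([.5045,.0485,.1155]);d=Rz@np.array([-.5,0,.866])
go(m+d*(.089+.014),R)"
```

```text
shift [0.0021 0.0031 0.0578] rot [-0.0005  0.0114  0.0039] deg 0.7 dist 0.058
```

```bash
python3 -m pendant '[[0.001,0.002,0.02,0,0.005,0.002,-1],[0.002,0.003,0.04,0,0.011,0.004,-1],[0.002,0.003,0.055,0,0.011,0.004,-1],[0.002,0.003,0.055,0,0.011,0.004,-1],[0.002,0.003,0.055,0,0.011,0.004,-1]]'; python3 -c "
from h import *
st()
import pickle
o=ctrl.get_obs();s=snapshot('wrist');pickle.dump((s,o),open('w12.pkl','wb'));crop(s,240,110,400,240,5,'w12c.png')
s=snapshot('side');pickle.dump(s,open('s12.pkl','wb'));crop(s,270,130,390,230,5,'s12.png');s=snapshot('scene');crop(s,230,120,350,220,5,'sc12.png')
Rz=rpy([0,0,-2.65]);R=Rz@np.array([[.866,0,.5],[0,-1,0],[.5,0,-.866]])
m=np.array([.5045,.0485,.1155]);d=Rz@np.array([-.5,0,.866])
go(m+d*(.089+.014),R)"
```

```text
clock: 17.48
tool_pos: [0.4615, 0.0507, 0.2266]
orientation: [-179.8, -28.4, -2.8]
force: [-0.2, 0.4, -1.0]
opening: 0.0162
clock 17.475
tool_pos [0.4615 0.0507 0.2266]
orientation [-179.8025  -28.4367   -2.8229]
force [-0.1788  0.3837 -1.0038]
opening 0.0162
joint_pos [ 43.8726 -17.8694 -58.2325  36.9907 -34.8898  15.3232]
shift [-0.0181  0.0014  0.0157] rot [-0.004   0.0263 -0.0012] deg 1.5 dist 0.024
```

View pics/w12c.png

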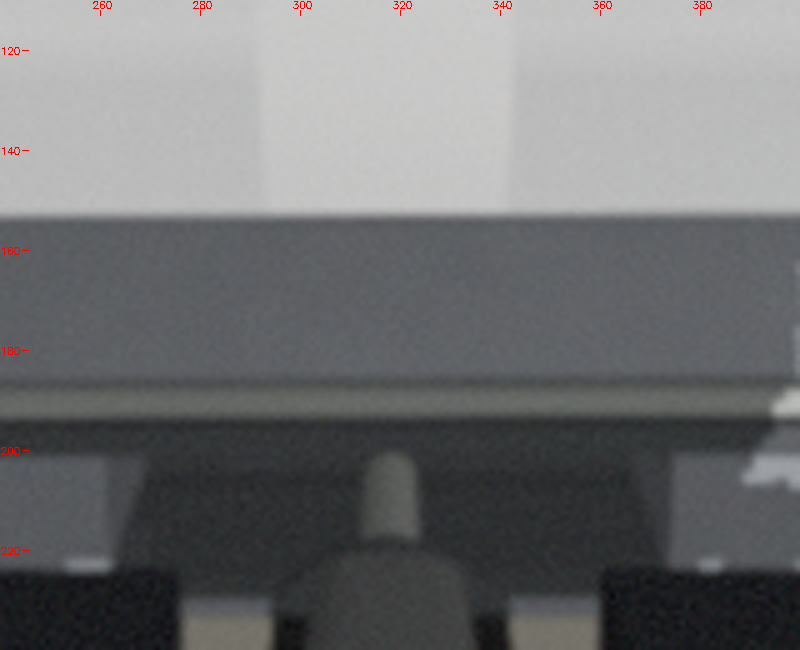

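View pics/s12.png

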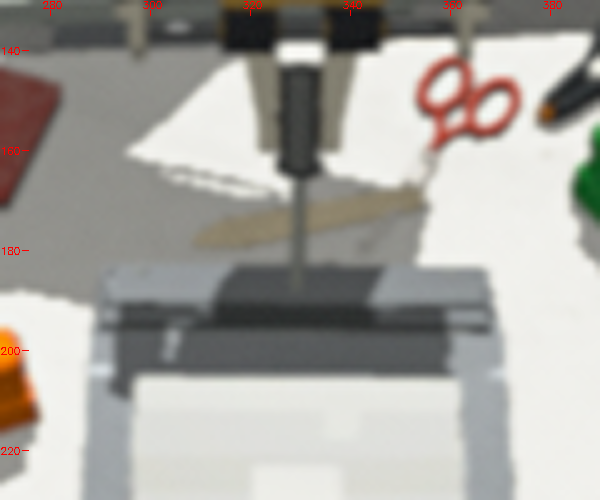

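View pics/sc12.png

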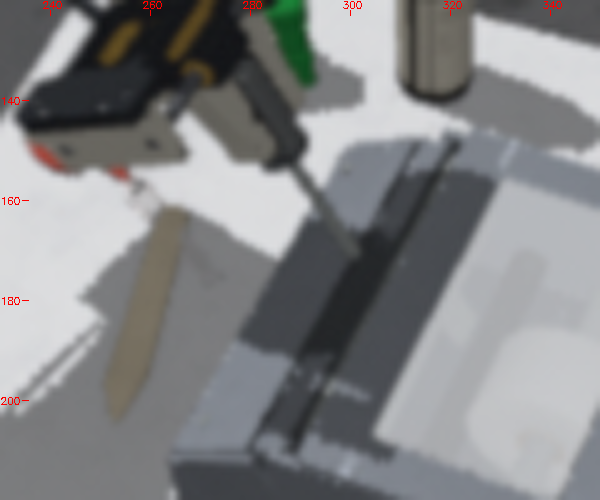

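```bash
cat > kin.py <<'E'
import numpy as np
from scipy.spatial.transform import Rotation as Ro
from scipy.optimize import least_squares
def rpy(a): return Ro.from_euler('xyz',a,degrees=True).as_matrix()
D=[([9.24235902e+01,2.05902465e+01,6.33656312e-01,-1.94287953e-02,-7.01342224e+01,-1.65074931e+01],[0.16416044,0.65423927,0.22563737],[179.9077,-.0083,-14.0905]),
([32.0093,5.5472,-.827,-.0034,-83.5885,88.8982],[.5419,.1126,.3681],[-179.996,-.0373,30.907]),
([21.7221,10.1825,4.8006,-.013,-84.6535,99.1197],[.5983,.032,.3694],[-179.9817,.0329,30.8406]),
([21.4786,17.8668,-13.2567,.0052,-58.8892,100.8168],[.6112,.0344,.1537],[179.998,.0133,32.2981]),
([41.7792,21.7545,11.8257,-.0043,-80.0871,138.0823],[.6345,.3097,.2996],[-179.9853,.0075,89.8607]),
([43.6215,30.3318,-10.6802,.0016,-48.9607,136.3993],[.6056,.3122,.0358],[179.9794,-.018,90.0219]),
([-8.5156,5.887,-9.1462,-.0418,-75.2348,91.8369],[.4737,-.2646,.2988],[-179.951,.2666,-6.6893]),
([-11.6569,-6.1372,-35.6883,-5.415,-30.5295,99.5347],[.4734,-.2741,.2256],[179.9266,-30.1451,-6.0331]),
([-12.2035,10.9589,-35.3894,-12.9715,-14.1289,107.8926],[.5427,-.2874,.0969],[-179.9138,-30.0188,-6.0879]),
([-12.8487,-4.3401,-35.4378,-7.1035,-28.9845,102.0858],[.478,-.281,.2125],[-179.9788,-30.2816,-6.0657]),
([54.9274,-25.5358,-58.2561,34.9359,-46.0749,10.7042],[.423,.0574,.2539],[179.8754,-29.3382,-2.1495]),
([43.8726,-17.8694,-58.2325,36.9907,-34.8898,15.3232],[.4615,.0507,.2266],[-179.8025,-28.4367,-2.8229])]
def Rx(a): return Ro.from_euler('x',a,degrees=True).as_matrix()
def Ry(a): return Ro.from_euler('y',a,degrees=True).as_matrix()
def Rz(a): return Ro.from_euler('z',a,degrees=True).as_matrix()
# zero: upper arm up, forearm forward(x). 
def fk(q,v,s4,s6,c6):
    o1=v[0:3];o2=v[3:6];o3=v[6:9];t=v[9:12]
    R=Rz(q[0]);p=R@o1
    R=R@Ry(q[1]);p=p+R@o2
    R=R@Ry(-q[2]);p=p+R@o3
    R=R@Rx(s4*q[3])@Ry(-q[4])
    R=R@Rx(s6*q[5]); 
    # tool z along x here
    T=np.array([[0,0,1],[0,1,0],[-1,0,0]]).T
    T=np.column_stack([[0,0,-1],[0,1,0],[1,0,0]]).astype(float)
    R=R@Rx(c6)@T
    return p+R@np.array([t[0],t[1],t[2]]),R
def res(v,s4,s6,c6):
    e=[]
    for q,p,a in D:
        P,R=fk(q,v,s4,s6,c6); e+=list(P-p); 
    return np.array(e)
if __name__=='__main__':
  best=None
  for s4 in(1,-1):
   for s6 in(1,-1):
    for c6 in(0,90,180,-90):
      er=[np.linalg.norm(Ro.from_matrix(rpy(a).T@fk(q,np.zeros(12),s4,s6,c6)[1]).as_rotvec()) for q,p,a in D]
      if best is None or max(er)<best[0]: best=(max(er),s4,s6,c6)
  print(best)
  r=least_squares(res,[0,-.19,.4,0,0,.4,.4,0,0,0,0,.2],args=best[1:]);print(r.x.round(3),np.abs(r.fun).max())
  np.save('kin.npy',np.r_[r.x,best[1:]])
E
python3 kin.py
```

```text
(np.float64(2.9589992859970554e-06), -1, -1, -90)
[-0.042 -1.686  0.154  0.112  0.157  0.486  0.416  1.335  0.049 -0.007
 -0.003  0.257] 0.037162032849664295
```

```bash
cat > kin2.py <<'E'
from kin import *
def fk2(q,v):
    o1,o2,o3,o4,t=v[0:3],v[3:6],v[6:9],v[9:12],v[12:15]
    R=Rz(q[0]);p=R@o1
    R=R@Ry(q[1]);p=p+R@o2
    R=R@Ry(-q[2]);p=p+R@o3
    R=R@Rx(-q[3]);p=p+R@o4
    R=R@Ry(-q[4]);p=p+R@t   # t in frame 5 (x along tool)
    R=R@Rx(-q[5]-90)@np.column_stack([[0,0,-1],[0,1,0],[1,0,0]]).astype(float)
    return p,R
def ik(P,R,v,q0):
    lo=[-176.03,-82.01,-58.28,-173.87,-174.79,-173.66];hi=[176.03,121.73,71.71,95.51,-.11,173.66]
    def f(q):
        p,r=fk2(q,v);return np.r_[(p-P)*1000,np.degrees(Ro.from_matrix(r.T@R).as_rotvec())*3]
    s=least_squares(f,np.clip(q0,np.array(lo)+.1,np.array(hi)-.1),bounds=(lo,hi));return s.x,np.linalg.norm(s.fun[:3]),np.linalg.norm(s.fun[3:])/3
if __name__=='__main__':
  x0=np.array([0,0,.4,0,0,.4,.4,0,0,0,-.19,0,.2,0,0])
  f=lambda v:np.r_[np.concatenate([fk2(q,v)[0]-p for q,p,a in D]),(v-x0)*1e-4]
  r=least_squares(f,x0);print(r.x.round(4),np.abs(r.fun[:36]).max());np.save('kin.npy',r.x)
E
python3 kin2.py
```

```text
[-1.000e-04  0.000e+00  1.989e-01 -0.000e+00 -0.000e+00  6.016e-01
  4.319e-01  0.000e+00  0.000e+00  3.190e-02 -1.909e-01 -0.000e+00
  3.781e-01 -9.000e-04  0.000e+00] 5.0968584414473606e-05
```

```bash
cat > slot.py <<'E'
from kin2 import *
v=np.load('kin.npy')
m=np.array([.5045,.0485,.1155]);Z=Rz(-2.65);Y=Z@[0,1,0]
d=Z@np.array([-.5,0,.866])
def tcp(h,y=0,x=0): return m+d*(.089+h)+Y*y+Z@np.array([.866,0,.5])*x
def Rt(extra=0,flip=0): 
    R=Z@np.column_stack([[.866,0,.5],[0,-1,0],[.5,0,-.866]])
    return R
if __name__=='__main__':
  rng=np.random.default_rng(0)
  for nm,h,y in [('above',.014,0),('mouth',0,0),('floor',-.045,0),('floorL',-.045,.04),('floorR',-.045,-.04),('pressed',-.061,0)]:
    sols=[]
    for fl in (0,180):
      R=Rt()@Rz(fl)
      for k in range(60):
        q0=rng.uniform([-100,-60,-58,-170,-150,-170],[100,80,60,90,-5,170])
        q,e,a=ik(tcp(h,y),R,v,q0)
        if e<1 and a<.3 and not any(np.abs(q-s[0]).max()<2 for s in sols): sols.append((q,e,a,fl))
    print(nm,tcp(h,y).round(3))
    for s in sols: print('   ',s[0].round(1),s[3])
    if not sols: 
      print('   none; best',[x for x in (lambda r:(r[0].round(1),r[1],r[2]))(ik(tcp(h,y),Rt(),v,[43.9,-17.9,-58,37,-35,15.3]))])
E
python3 slot.py
```

```text
above [0.453 0.051 0.205]
   none; best [array([ 43.8, -16.5, -58.3,  34.3, -34.1,  17.3]), np.float64(3.9616959445396662), np.float64(3.788848384627064)]
mouth [0.46  0.051 0.193]
   none; best [array([ 41.7, -14.3, -58.3,  34.4, -31.5,  18.4]), np.float64(4.620716994594314), np.float64(4.512175543921491)]
floor [0.483 0.05  0.154]
   none; best [array([ 35.9,  -7.4, -58.3,  35.3, -23.8,  21.1]), np.float64(6.336736441929302), np.float64(6.660292043378416)]
floorL [0.484 0.089 0.154]
   none; best [array([ 41. ,  -6. , -58.3,  39.8, -25.5,  12. ]), np.float64(6.288514569125357), np.float64(6.420722021528267)]
floorR [0.481 0.01  0.154]
   none; best [array([ 30.2,  -8.5, -58.3,  31.2, -21.6,  30.4]), np.float64(5.868551000534437), np.float64(6.387317506748868)]
pressed [0.491 0.049 0.14 ]
   none; best [array([ 33.9,  -5. , -58.3,  36. , -21.2,  21.7]), np.float64(6.818185990456479), np.float64(7.373978015999072)]
```

```bash
cat > slot2.py <<'E'
from slot import *
def pose(mouth,yaw,h,lean,y=0):
    "h: height of rod TIP above mouth along axis; lean of tool from vertical (deg)"
    Z=Rz(yaw);d=Z@np.array([-np.sin(np.pi/6),0,np.cos(np.pi/6)])
    l=np.radians(lean);zt=Z@np.array([np.sin(l),0,-np.cos(l)])
    R=np.column_stack([Z@[np.cos(l),0,np.sin(l)],Z@[0,-1,0],zt])
    return mouth+d*(h+.108)+Z@[0,y,0]+zt*.019,R
if __name__=='__main__':
  hm=np.array([.551,-.2883,.085])
  for lean in (0,5,10,15,20):
    print(lean)
    q=[30,0,-40,5,-50,40]
    for h,y in [(.04,0),(.014,0),(-.045,0),(-.061,0),(-.04,.04),(-.04,-.04)]:
      P,R=pose(m,-2.65,h,lean,y);q,e,a=ik(P,R,v,q);print('  slot',h,y,P.round(3),q.round(1),round(e,2),round(a,2))
    for h in (-.0750,.04): # home tip: 75 below mouth
      P,R=pose(hm,-5.9,h,lean);q,e,a=ik(P,R,v,[-12,5,-30,-5,-40,95]);print('  hol',h,P.round(3),q.round(1),round(e,2),round(a,2))
E
python3 slot2.py
```

```text
0
  slot 0.04 0 [0.431 0.052 0.225] [ 33.1  -2.9 -28.1   0.  -64.9  54.2] 0.0 0.0
  slot 0.014 0 [0.444 0.051 0.202] [ 32.   -0.5 -28.8  -0.  -61.6  55.3] 0.0 0.0
  slot -0.045 0 [0.473 0.05  0.151] [ 29.8   5.5 -29.9   0.  -54.6  57.5] 0.0 0.0
  slot -0.061 0 [0.481 0.05  0.137] [ 29.3   7.1 -30.1   0.  -52.8  58.1] 0.0 0.0
  slot -0.04 0.04 [0.472 0.09  0.155] [ 34.3   5.7 -29.   -0.  -55.3  53.1] 0.0 0.0
  slot -0.04 -0.04 [0.469 0.01  0.155] [ 25.4   4.5 -30.4  -0.  -55.1  62. ] 0.0 0.0
  hol -0.075 [ 0.535 -0.287  0.095] [ -9.8  20.7 -17.8  -0.  -51.5  93.9] 0.0 0.0
  hol 0.04 [ 0.477 -0.281  0.194] [-10.2  10.6 -17.5  -0.  -62.   94.3] 0.0 0.0
5
  slot 0.04 0 [0.432 0.052 0.225] [ 36.   -6.3 -32.7   3.6 -59.7  49.7] 0.0 0.0
  slot 0.014 0 [0.445 0.051 0.202] [ 34.7  -3.7 -33.6   3.6 -56.2  50.7] 0.0 0.0
  slot -0.045 0 [0.475 0.05  0.151] [ 32.1   2.5 -35.    3.8 -48.5  52.8] 0.0 0.0
  slot -0.061 0 [0.483 0.05  0.137] [ 31.5   4.2 -35.3   3.9 -46.4  53.3] 0.0 0.0
  slot -0.04 0.04 [0.474 0.09  0.155] [ 36.8   2.8 -34.2   4.2 -49.2  47.9] 0.0 0.0
  slot -0.04 -0.04 [0.47  0.01 
[... 1492 characters left out ...]
.1   3.2 -27.2  -1.9 -44.8  96.4] 0.0 0.0
20
  slot 0.04 0 [0.437 0.052 0.226] [ 45.5 -16.3 -49.4  21.  -45.3  28.6] 0.0 0.0
  slot 0.014 0 [0.45  0.051 0.203] [ 43.1 -13.3 -50.9  22.3 -40.2  28.7] 0.0 0.0
  slot -0.045 0 [0.48  0.05  0.152] [ 37.7  -5.8 -54.5  27.6 -28.6  26.8] 0.0 0.0
  slot -0.061 0 [0.488 0.049 0.138] [ 36.   -3.7 -55.6  30.  -25.3  25.5] 0.0 0.0
  slot -0.04 0.04 [0.479 0.09  0.157] [ 42.9  -5.3 -53.8  28.9 -30.4  20.8] 0.0 0.0
  slot -0.04 -0.04 [0.475 0.01  0.157] [ 32.9  -7.3 -54.   24.3 -28.9  34.5] 0.0 0.0
  hol -0.075 [ 0.541 -0.287  0.096] [-10.9  13.  -31.5  -3.9 -25.7  98.2] 0.0 0.0
  hol 0.04 [ 0.484 -0.281  0.195] [-11.6   1.  -30.3  -3.1 -38.8  97.7] 0.0 0.0
```

```bash
python3 -c "
from h import *
import pickle
R=[]
for f,p in (('w11',(323.4,181)),('w12',(317.8,212))):
  s,o=pickle.load(open(f+'.pkl','rb'));R.append(ray(s,p,cam(s,o)))
print(tri(R))
s,o=pickle.load(open('w12.pkl','rb'));C=cam(s,o)
for z in (.11,.115,.12): print(z,atz(s,(317.8,212),z,C),np.linalg.norm(atz(s,(261.5,212),z,C)-atz(s,(374,212),z,C)))
# scale check: mouth upper edge
Ru=[]
for f,p in (('w11',(323.4,170.3)),('w12',(317.8,200.7))):
  s,o=pickle.load(open(f+'.pkl','rb'));Ru.append(ray(s,p,cam(s,o)))
print('upper',tri(Ru))
Rz=rpy([0,0,-6.09]);d=Rz@np.array([-.5,0,.866])
home=np.array([.5427,-.2874,.0969]); print('pre-home .13');go(home+d*.12,rpy([-179.91,-30.02,-6.09]));go([.46,-.15,.26],rpy([-179.91,-30.02,-6.09]))"
```

```text
(array([0.50447153, 0.0485391 , 0.11636452]), [np.float64(0.00018308002147140982), np.float64(0.00018308002147143164)])
0.11 [0.50582558 0.04867507 0.11      ] 0.09902453635751769
0.115 [0.50479358 0.04870864 0.115     ] 0.09730261907189157
0.12 [0.50376157 0.04874221 0.12      ] 0.09558070178626549
upper (array([0.51251209, 0.04823361, 0.12447341]), [np.float64(7.713663941202017e-05), np.float64(7.713663941202405e-05)])
pre-home .13
shift [0.0202 0.3316 0.0394] rot [-0.0318  0.0268  0.0511] deg 3.8 dist 0.335
shift [ 0.0228  0.2015 -0.026 ] rot [-0.0318  0.0268  0.0511] deg 3.8 dist 0.204
```

```bash
python3 -m pendant '[[0.005,0.05,0,-0.005,0.005,0.01,-1],[0.01,0.11,0,-0.01,0.01,0.02,-1],[0.015,0.17,0,-0.016,0.015,0.03,-1],[0.02,0.23,0.01,-0.02,0.02,0.04,-1],[0.02,0.29,0.025,-0.03,0.027,0.05,-1],[0.02,0.332,0.039,-0.032,0.027,0.051,-1],[0.02,0.332,0.039,-0.032,0.027,0.051,-1],[0.02,0.332,0.039,-0.032,0.027,0.051,-1]]'; python3 -c "
from h import *
st()
go([.5427,-.2874,.0969],rpy([-179.91,-30.02,-6.09]))"
```

```text
clock: 18.62
tool_pos: [0.4824, -0.2815, 0.2006]
orientation: [-179.9, -29.9, -6.2]
force: [0.3, -0.4, -0.1]
opening: 0.0159
clock 18.625
tool_pos [ 0.4824 -0.2815  0.2006]
orientation [-179.9451  -29.9368   -6.1607]
force [ 0.2845 -0.4329 -0.1409]
opening 0.0159
joint_pos [-12.7262  -2.998  -35.8119  -7.1927 -27.6029 102.0772]
shift [ 0.0008 -0.0005  0.1201] rot [ 0.0012  0.0015 -0.0011] deg 0.1 dist 0.12
```

```bash
python3 -m pendant '[[0.001,-0.0005,0.02,0.001,0.001,-0.001,-1],[0.001,-0.0005,0.04,0.001,0.001,-0.001,-1],[0.001,-0.0005,0.06,0.001,0.001,-0.001,-1],[0.001,-0.0005,0.08,0.001,0.001,-0.001,-1],[0.001,-0.0005,0.1,0.001,0.001,-0.001,-1],[0.001,-0.0005,0.112,0.001,0.001,-0.001,-1],[0.001,-0.0005,0.119,0.001,0.001,-0.001,-1],[0.001,-0.0005,0.119,0.001,0.001,-0.001,-1]]'; python3 -c "
from h import *
st()
go([.5427,-.2874,.0969],rpy([-179.91,-30.02,-6.09]));s=snapshot('side');crop(s,160,150,300,270,4,'s13.png')"
```

```text
clock: 19.62
tool_pos: [0.5429, -0.2865, 0.0983]
orientation: [-179.9, -30.0, -6.0]
force: [-0.3, 0.8, -0.8]
opening: 0.0158
clock 19.625
tool_pos [ 0.5429 -0.2865  0.0983]
orientation [-179.9382  -30.0356   -5.95  ]
force [-0.2724  0.7943 -0.8326]
opening 0.0158
joint_pos [-12.103   10.8086 -35.4016 -12.8484 -14.2459 107.7981]
shift [-0.0008  0.0009  0.0011] rot [-0.0007 -0.0003  0.0021] deg 0.1 dist 0.002
```

View pics/s13.png

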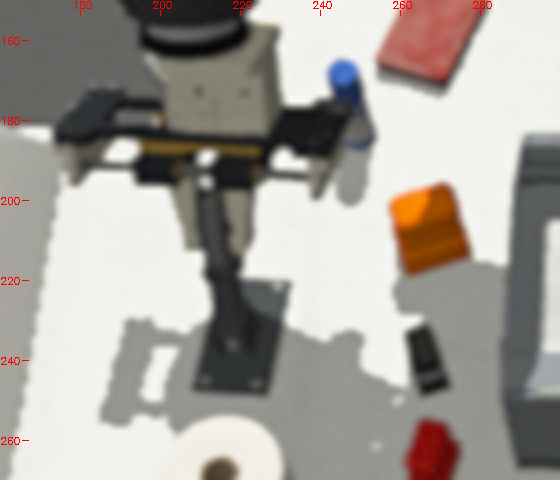

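```bash
python3 -c "
from h import *
R0=rpy([-179.91,-30.02,-6.09]);gp=np.array([.5427,-.2874,.0969])-R0[:,2]*.019
print(gp)
R=rpy([180,-10,-6.0]);print(R[:,2]);go(gp+R[:,2]*.019,R)"
```

```text
[ 0.53324475 -0.28642121  0.11335115]
[ 0.17269691 -0.01815118 -0.98480775]
shift [-0.0074  0.0007  0.0003] rot [-0.0012 -0.3501  0.0008] deg 20.1 dist 0.007
```

```bash
python3 -m pendant '[[0,0,0,0,0,0,0.1],[0,0,0,0,0,0,0.1],[0,0,0,0,0,0,0.1],[0,0,0,0,0,0,0.1],[-0.0025,0.0005,0,0,-0.12,0,0.1],[-0.005,0.0005,0,0,-0.24,0,0.1],[-0.007,0.001,0,0,-0.35,0,0.1],[-0.007,0.001,0,0,-0.35,0,0.1],[-0.007,0.001,0,0,-0.35,0,0.1]]'; python3 -c "
from h import *
st()
R0=rpy([-179.91,-30.02,-6.09]);gp=np.array([.5427,-.2874,.0969])-R0[:,2]*.019
R=rpy([180,-10,-6.0]);go(gp+R[:,2]*.019,R)
import pickle
o=ctrl.get_obs();s=snapshot('wrist');pickle.dump((s,o),open('w14.pkl','wb'));cv2.imwrite('pics/w14.png',s['image']);s=snapshot('side');crop(s,160,150,300,270,4,'s14.png')"
```

```text
clock: 20.8
tool_pos: [0.5362, -0.2873, 0.0941]
orientation: [-179.9, -10.0, -6.0]
force: [-0.5, 0.1, -0.5]
opening: 0.0484
clock 20.8
tool_pos [ 0.5362 -0.2873  0.0941]
orientation [-179.9265  -10.0006   -6.0021]
force [-0.5186  0.0764 -0.5139]
opening 0.0484
joint_pos [-10.3518  16.2897 -25.0983  -1.3256 -38.6527  95.3192]
shift [ 0.0004 -0.0006 -0.0005] rot [-0.0013 -0.     -0.    ] deg 0.1 dist 0.001
```

View pics/w14.png

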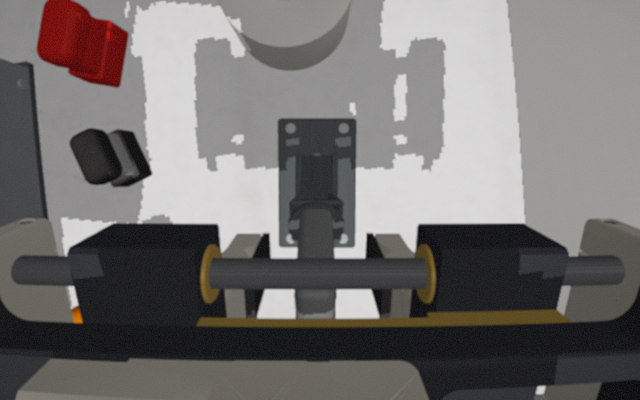

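View pics/s14.png

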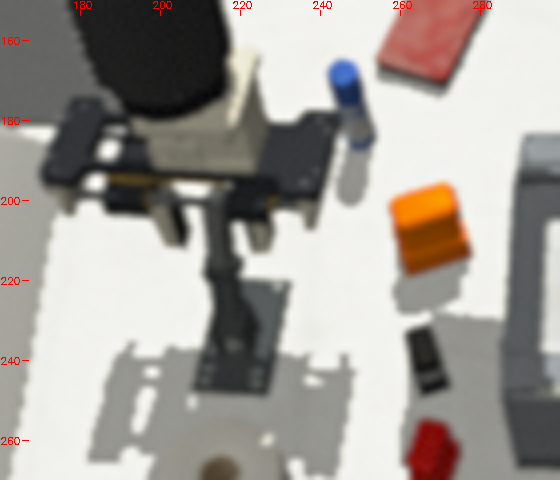

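```bash
python3 -m pendant '[[0,0,0,0,0,0,-1],[0,0,0,0,0,0,-1],[0,0,0,0,0,0,-1],[0,0,0,0,0,0,-1],[0,0,0,0,0,0,-1],[0,0,0,0,0,0,-1]]'; python3 -m pendant '[[-0.0034,0,-0.0094,0,0,0,-1],[-0.0103,0,-0.0282,0,0,0,-1],[-0.0171,0,-0.047,0,0,0,-1],[-0.0256,0,-0.0705,0,0,0,-1],[-0.0342,0,-0.094,0,0,0,-1],[-0.0444,0,-0.122,0,0,0,-1],[-0.0444,0,-0.122,0,0,0,-1]]';python3 -c "
from h import *
st()
import pickle
o=ctrl.get_obs();s=snapshot('wrist');pickle.dump((s,o),open('w15.pkl','wb'));cv2.imwrite('pics/w15.png',s['image']);crop(s,270,100,370,260,5,'w15c.png');C=cam(s,o);R=rpy(o['orientation'])
t=np.array([.108*.342,0,-.019+.108*.940]);print(t,proj(s,o['tool_pos']+R@t,C))
s=snapshot('side');crop(s,150,100,310,260,4,'s15.png')"
```

```text
clock: 21.65
tool_pos: [0.5366, -0.2875, 0.0947]
orientation: [-180.0, -10.0, -6.0]
force: [-1.0, 0.4, 0.9]
opening: 0.0162
clock: 22.52
tool_pos: [0.4722, -0.2812, 0.211]
orientation: [180.0, -10.3, -6.0]
force: [0.7, -1.5, -1.3]
opening: 0.0155
clock 22.525
tool_pos [ 0.4722 -0.2812  0.211 ]
orientation [179.9883 -10.3362  -5.9706]
force [ 0.6565 -1.5451 -1.2784]
opening 0.0155
joint_pos [-11.0063   3.7654 -23.5665  -1.1247 -52.3752  95.6411]
[0.036936 0.       0.08252 ] [[317.50294015 157.65450972]]
```

View pics/w15.png

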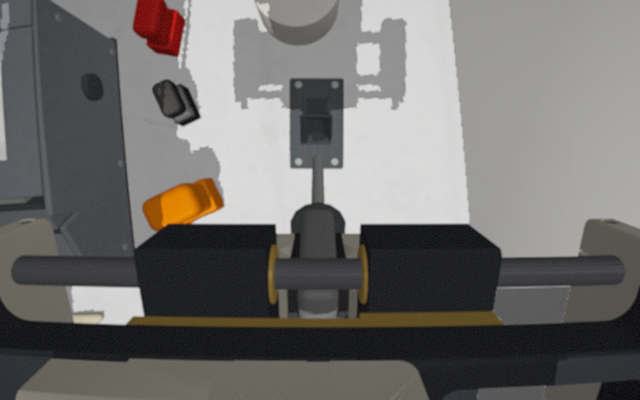

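View pics/w15c.png

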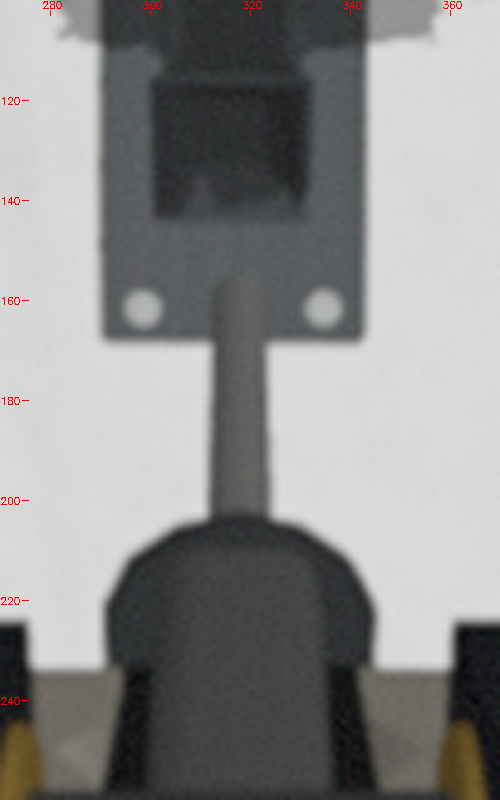

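View pics/s15.png

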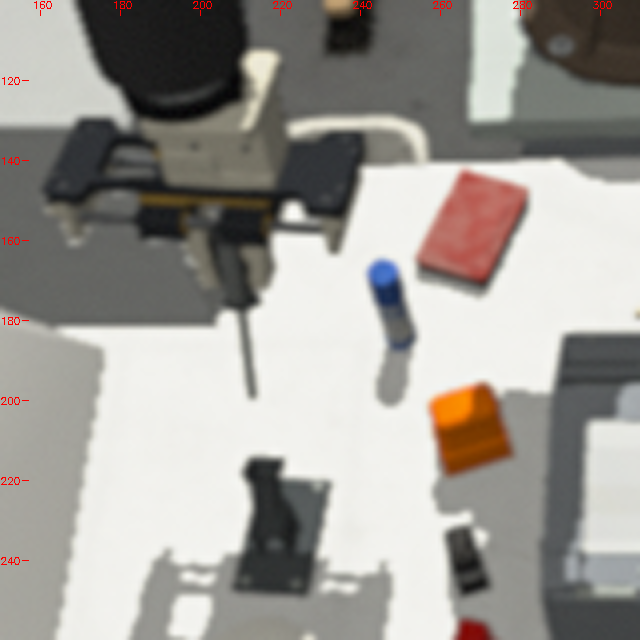

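```bash
cat > s3.py <<'E'
from h import *
from slot2 import pose
M=np.array([.5045,.0486,.1164]);YAW=-2.65
def tipinfo(lean=10):
    o=ctrl.get_obs();R=rpy(o['orientation']);t=o['tool_pos']+R@np.array([.108*.342,0,-.019+.108*.940])
    Z=rpy([0,0,YAW]);w=Z.T@(t-M); ax=np.array([.5,0,-.866]);ux=np.array([.866,0,.5])
    F=Z.T@o['force']
    print('tip: depth %.1f  y %.1f  x %.1f mm'%(1000*w@ax,1000*w[1],1000*w@ux),' F axial(up) %.1f y %.1f x %.1f'%(-F@ax,F[1],F@ux),'clk',o['clock'],'open',round(o['opening'],4),'ori',o['orientation'].round(2))
E
python3 -c "
from s3 import *
tipinfo()
for h in (.05,.02):
  P,R=pose(M,YAW,h,10,-.038);print(P);go(P,R)"
```

```text
tip: depth 2.0  y -333.4  x 37.4 mm  F axial(up) -0.5 y 0.5 x -0.7 clk 22.625 open 0.0161 ori [-179.95  -10.11   -5.99]
[0.42712335 0.01414064 0.23452067]
shift [-0.0695 -0.2887 -0.039 ] rot [ 0.0093 -0.0019 -0.0575] deg 3.3 dist 0.299
[0.44210731 0.01344712 0.2085399 ]
shift [-0.0593 -0.2895 -0.0107] rot [ 0.0093 -0.0019 -0.0575] deg 3.3 dist 0.296
```

```bash
python3 -m pendant '[[-0.04,-0.01,-0.03,0,0,0,-1],[-0.069,-0.06,-0.039,0.002,0,-0.01,-1],[-0.069,-0.12,-0.039,0.004,0,-0.02,-1],[-0.069,-0.18,-0.039,0.006,0,-0.035,-1],[-0.069,-0.24,-0.039,0.009,-0.002,-0.05,-1],[-0.069,-0.288,-0.039,0.009,-0.002,-0.0575,-1],[-0.069,-0.289,-0.039,0.009,-0.002,-0.0575,-1],[-0.062,-0.2895,-0.02,0.009,-0.002,-0.0575,-1],[-0.0593,-0.2895,-0.0107,0.009,-0.002,-0.0575,-1],[-0.0593,-0.2895,-0.0107,0.009,-0.002,-0.0575,-1],[-0.0593,-0.2895,-0.0107,0.009,-0.002,-0.0575,-1]]'; python3 -c "
from s3 import *
tipinfo();st()
import pickle
o=ctrl.get_obs();s=snapshot('wrist');pickle.dump((s,o),open('w16.pkl','wb'));cv2.imwrite('pics/w16.png',s['image']);crop(s,230,100,430,230,4,'w16c.png')
P,R=pose(M,YAW,.005,10,-.038);go(P,R)"
```

```text
clock: 24.0
tool_pos: [0.4422, 0.0128, 0.2079]
orientation: [180.0, -9.9, -2.7]
force: [0.8, -0.6, -1.1]
opening: 0.0161
tip: depth -19.3  y -38.7  x -0.4 mm  F axial(up) -1.3 y -0.5 x 0.2 clk 24.0 open 0.0161 ori [179.97  -9.88  -2.69]
clock 24.0
tool_pos [0.4422 0.0128 0.2079]
orientation [179.9725  -9.878   -2.6878]
force [ 0.782  -0.5578 -1.0602]
opening 0.0161
joint_pos [ 32.6695  -8.1766 -38.6317   7.2956 -51.7046  50.5077]
shift [ 0.005  -0.0004  0.0136] rot [ 0.0002  0.0017 -0.0005] deg 0.1 dist 0.014
```

View pics/w16c.png

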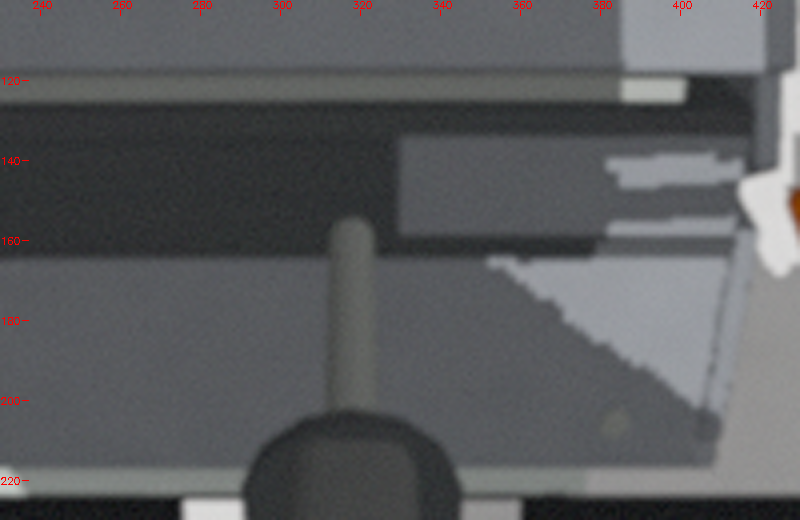

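```bash
python3 -c "
from s3 import *
import pickle
s,o=pickle.load(open('w16.pkl','rb'));C=cam(s,o);Z=rpy([0,0,YAW]);ux=np.array([.866,0,.5])
for x in (-10,0,10): print(x,proj(s,M+Z@(ux*x/1000+[0,-.048,0]),C)[0].round(1), 'seam far', proj(s,M+Z@(ux*x/1000+[0,-.12,0]),C)[0].round(1))
R=rpy(o['orientation']);t=o['tool_pos']+R@np.array([.108*.342,0,-.019+.108*.940])
print('tip',proj(s,t,C), 'tip edge', proj(s,t+Z@ux*.004,C))
print('tip at mouth',proj(s,t+Z@np.array([.5,0,-.866])*.0193,C),proj(s,t+Z@np.array([.5,0,-.866])*.064,C))
"
```

```text
-10 [329.4 157.1] seam far [420.7 157.3]
0 [329.6 145.5] seam far [422.9 145.7]
10 [329.9 133.3] seam far [425.1 133.7]
tip [[317.46757132 157.65444071]] tip edge [[317.46195457 152.65307661]]
tip at mouth [[317.47114673 145.93802341]] [[317.4779869  123.74445536]]
```

```bash
python3 -m pendant '[[0.0051,0,0.0141,0,0.002,0,-1],[0.0085,0,0.0235,0,0.002,0,-1],[0.0119,0,0.0329,0,0.002,0,-1],[0.0153,0,0.0423,0,0.002,0,-1],[0.0185,0,0.0508,0,0.002,0,-1],[0.0185,0,0.0508,0,0.002,0,-1]]'; python3 -c "
from s3 import *
tipinfo()
s=snapshot('wrist');crop(s,230,100,430,230,4,'w17c.png')
s=snapshot('scene');crop(s,220,110,380,230,5,'sc17.png')"
```

```text
clock: 24.8
tool_pos: [0.4694, 0.012, 0.1602]
orientation: [179.9, -10.0, -2.6]
force: [-0.4, -0.1, -1.2]
opening: 0.016
tip: depth 35.6  y -38.2  x -0.6 mm  F axial(up) -0.9 y -0.1 x -0.9 clk 24.8 open 0.016 ori [179.95  -9.95  -2.63]
```

View pics/w17c.png

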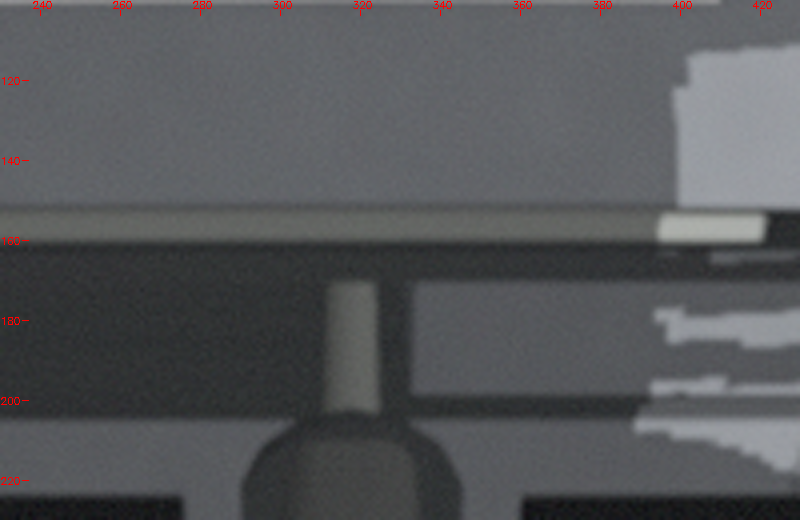

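View pics/sc17.png

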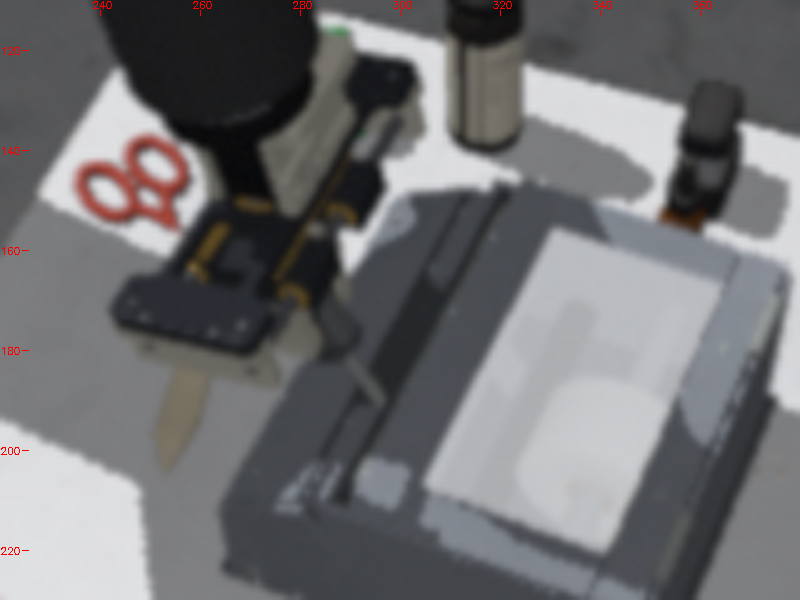

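```bash
python3 -m pendant '[[0.0016,0,0.0028,0,0,0,-1],[0.0026,0,0.0056,0,0,0,-1],[0.0036,0,0.0083,0,0,0,-1],[0.0036,0,0.0083,0,0,0,-1]]'; python3 -c "
from s3 import *
tipinfo()"; python3 -m pendant '[[0.0003,0,0.0009,0,0,0,-1],[0.0007,0,0.0019,0,0,0,-1],[0.0007,0,0.0019,0,0,0,-1]]'; python3 -c "
from s3 import *
tipinfo()"
```

```text
clock: 25.4
tool_pos: [0.4741, 0.0118, 0.1546]
orientation: [180.0, -10.0, -2.6]
force: [-12.2, 2.9, 19.0]
opening: 0.0159
tip: depth 42.8  y -38.1  x 0.8 mm  F axial(up) 22.6 y 2.4 x -1.2 clk 25.4 open 0.0159 ori [179.98 -10.03  -2.62]
clock: 25.78
tool_pos: [0.4756, 0.0118, 0.1543]
orientation: [180.0, -10.1, -2.6]
force: [-21.6, 2.3, 33.1]
opening: 0.0158
tip: depth 43.7  y -38.1  x 2.1 mm  F axial(up) 39.5 y 1.3 x -2.2 clk 25.775 open 0.0158 ori [179.99 -10.13  -2.6 ]
```

```bash
python3 -m pendant '[[-0.0016,0,-0.0022,0,0,0,-1],[-0.0016,0,-0.0022,0,0,0,-1]]'; python3 -c "
from s3 import *
tipinfo()"
```

```text
clock: 26.02
tool_pos: [0.4741, 0.0123, 0.1544]
orientation: [-180.0, -10.1, -2.6]
force: [-4.3, 0.2, 10.6]
opening: 0.0163
tip: depth 42.9  y -37.6  x 0.8 mm  F axial(up) 11.3 y -0.0 x 1.5 clk 26.025 open 0.0163 ori [-179.97  -10.12   -2.6 ]
```

```bash
python3 -m pendant '[[0,-0.002,0,0,0,0,-1],[0,-0.004,0,0,0,0,-1]]' >/dev/null; python3 -c "
from s3 import *
tipinfo()"; python3 -m pendant '[[0,-0.002,0,0,0,0,-1],[0,-0.004,0,0,0,0,-1]]' >/dev/null; python3 -c "
from s3 import *
tipinfo()"
```

```text
tip: depth 42.9  y -35.5  x -0.1 mm  F axial(up) 9.4 y -8.1 x 3.5 clk 26.275 open 0.0159 ori [179.83 -10.    -2.61]
tip: depth 42.9  y -32.1  x -0.5 mm  F axial(up) 9.8 y -9.9 x 4.4 clk 26.525 open 0.0162 ori [179.79  -9.96  -2.63]
```

```bash
python3 -m pendant '[[0.0003,-0.002,-0.0003,0,0,0,-1],[0.0005,-0.004,-0.0003,0,0,0,-1]]' >/dev/null; python3 -c "
from s3 import *
tipinfo()"; python3 -m pendant '[[0,-0.002,0,0,0,0,-1],[0,-0.004,0,0,0,0,-1]]' >/dev/null; python3 -c "
from s3 import *
tipinfo()"
```

```text
tip: depth 42.9  y -28.1  x -0.3 mm  F axial(up) 8.8 y -9.0 x 2.5 clk 26.775 open 0.0159 ori [179.8   -9.93  -2.64]
tip: depth 42.9  y -24.1  x -0.3 mm  F axial(up) 9.7 y -8.4 x 3.2 clk 27.025 open 0.0158 ori [179.79  -9.93  -2.63]
```

```bash
python3 -m pendant '[[0,-0.002,0,0,0,0,-1],[0,-0.004,0,0,0,0,-1]]' >/dev/null; python3 -c "
from s3 import *
tipinfo()"; python3 -m pendant '[[0,-0.002,0,0,0,0,-1],[0,-0.004,0,0,0,0,-1]]' >/dev/null; python3 -c "
from s3 import *
tipinfo()"; python3 -m pendant '[[0,-0.002,0,0,0,0,-1],[0,-0.004,0,0,0,0,-1]]' >/dev/null; python3 -c "
from s3 import *
tipinfo()"
```

```text
tip: depth 42.9  y -20.2  x -0.3 mm  F axial(up) 10.2 y -9.2 x 3.6 clk 27.275 open 0.0161 ori [179.78  -9.93  -2.63]
tip: depth 42.9  y -16.2  x -0.3 mm  F axial(up) 9.2 y -9.2 x 3.6 clk 27.525 open 0.0163 ori [179.78  -9.93  -2.64]
tip: depth 42.9  y -12.3  x -0.4 mm  F axial(up) 8.7 y -9.4 x 3.9 clk 27.775 open 0.0158 ori [179.78  -9.93  -2.64]
```

```bash
python3 -m pendant '[[0,-0.002,0,0,0,0,-1],[0,-0.004,0,0,0,0,-1]]' >/dev/null; python3 -c "
from s3 import *
tipinfo()"; python3 -m pendant '[[0,-0.002,0,0,0,0,-1],[0,-0.004,0,0,0,0,-1]]' >/dev/null; python3 -c "
from s3 import *
tipinfo()"; python3 -m pendant '[[0,-0.002,0,0,0,0,-1],[0,-0.004,0,0,0,0,-1]]' >/dev/null; python3 -c "
from s3 import *
tipinfo()"
```

```text
tip: depth 42.9  y -8.3  x -0.4 mm  F axial(up) 9.2 y -9.7 x 3.3 clk 28.025 open 0.0158 ori [179.77  -9.92  -2.64]
tip: depth 42.9  y -4.4  x -0.4 mm  F axial(up) 9.4 y -9.5 x 3.1 clk 28.275 open 0.0158 ori [179.77  -9.92  -2.64]
tip: depth 42.9  y -0.4  x -0.4 mm  F axial(up) 9.3 y -9.1 x 4.5 clk 28.525 open 0.0157 ori [179.76  -9.92  -2.64]
```

```bash
python3 -m pendant '[[0,-0.002,0,0,0,0,-1],[0,-0.004,0,0,0,0,-1]]' >/dev/null; python3 -c "
from s3 import *
tipinfo()"; python3 -m pendant '[[0,-0.002,0,0,0,0,-1],[0,-0.004,0,0,0,0,-1]]' >/dev/null; python3 -c "
from s3 import *
tipinfo()"; python3 -m pendant '[[0,-0.002,0,0,0,0,-1],[0,-0.004,0,0,0,0,-1]]' >/dev/null; python3 -c "
from s3 import *
tipinfo()"
```

```text
tip: depth 42.9  y 3.5  x -0.4 mm  F axial(up) 9.9 y -9.8 x 3.7 clk 28.775 open 0.0159 ori [179.76  -9.92  -2.64]
tip: depth 42.9  y 7.4  x -0.5 mm  F axial(up) 10.3 y -11.0 x 3.9 clk 29.025 open 0.0159 ori [179.75  -9.91  -2.64]
tip: depth 42.9  y 11.4  x -0.5 mm  F axial(up) 9.1 y -9.4 x 4.7 clk 29.275 open 0.0161 ori [179.75  -9.91  -2.65]
```

```bash
python3 -m pendant '[[0.0005,-0.002,0,0,0,0,-1],[0.0008,-0.004,-0.0002,0,0,0,-1]]' >/dev/null; python3 -c "
from s3 import *
tipinfo()"; python3 -m pendant '[[0,-0.002,0,0,0,0,-1],[0,-0.004,0,0,0,0,-1]]' >/dev/null; python3 -c "
from s3 import *
tipinfo()"; python3 -m pendant '[[0,-0.002,0,0,0,0,-1],[0,-0.004,0,0,0,0,-1]]' >/dev/null; python3 -c "
from s3 import *
tipinfo()"
```

```text
tip: depth 42.9  y 14.8  x -0.3 mm  F axial(up) 11.7 y -10.2 x 2.2 clk 29.525 open 0.0165 ori [179.7   -9.85  -2.66]
tip: depth 43.0  y 18.8  x -0.4 mm  F axial(up) 11.3 y -10.3 x 2.7 clk 29.775 open 0.0161 ori [179.7   -9.85  -2.66]
tip: depth 43.2  y 24.0  x 0.2 mm  F axial(up) 0.6 y -0.9 x 0.8 clk 30.025 open 0.0157 ori [179.82  -9.93  -2.65]
```

```bash
python3 -m pendant '[[0.0003,0,0.001,0,0,0,-1],[0.001,0,0.0028,0,0,0,-1],[0.001,0,0.0028,0,0,0,-1]]' >/dev/null; python3 -c "
from s3 import *
tipinfo()"; python3 -m pendant '[[0.0007,0,0.0019,0,0,0,-1],[0.001,0,0.0028,0,0,0,-1],[0.001,0,0.0028,0,0,0,-1]]' >/dev/null; python3 -c "
from s3 import *
tipinfo()"
```

```text
tip: depth 46.7  y 25.9  x 0.4 mm  F axial(up) -0.5 y -0.9 x -0.2 clk 30.4 open 0.0161 ori [179.97  -9.96  -2.62]
tip: depth 49.4  y 25.9  x 0.5 mm  F axial(up) -0.2 y -0.5 x -0.3 clk 30.775 open 0.0159 ori [179.97  -9.98  -2.63]
```

```bash
python3 -m pendant '[[0.0007,0,0.0019,0,0,0,-1],[0.0014,0,0.0038,0,0,0,-1],[0.002,0,0.0056,0,0,0,-1],[0.002,0,0.0056,0,0,0,-1]]' >/dev/null; python3 -c "
from s3 import *
tipinfo()"; python3 -m pendant '[[0.0007,0,0.0019,0,0,0,-1],[0.0014,0,0.0038,0,0,0,-1],[0.0014,0,0.0038,0,0,0,-1]]' >/dev/null; python3 -c "
from s3 import *
tipinfo()"
```

```text
tip: depth 55.1  y 25.9  x 0.9 mm  F axial(up) 7.1 y -0.9 x -1.3 clk 31.275 open 0.0157 ori [179.99 -10.01  -2.63]
tip: depth 59.3  y 25.9  x 0.7 mm  F axial(up) 5.2 y 0.7 x -1.1 clk 31.65 open 0.0161 ori [179.98  -9.99  -2.63]
```

```bash
python3 -m pendant '[[0.0007,0,0.0019,0,0,0,-1],[0.001,0,0.0028,0,0,0,-1],[0.001,0,0.0028,0,0,0,-1]]' >/dev/null; python3 -c "
from s3 import *
tipinfo()
s=snapshot('scene');crop(s,220,70,400,230,4,'sc20.png')"
```

```text
tip: depth 62.3  y 26.0  x 0.7 mm  F axial(up) 5.8 y 1.4 x -1.0 clk 32.025 open 0.0157 ori [179.98 -10.    -2.63]
```

View pics/sc20.png

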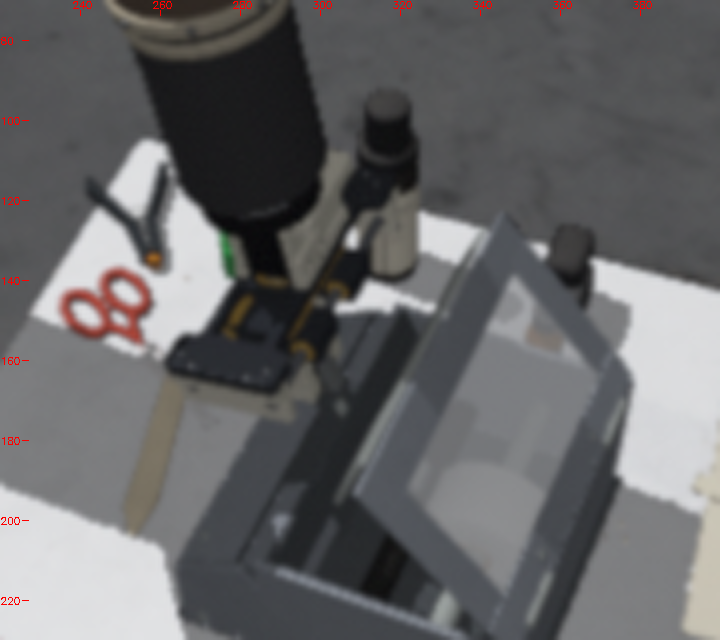

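```bash
python3 -m pendant '[[0,0,0,0,0,0,-1],[0,0,0,0,0,0,-1],[0,0,0,0,0,0,-1],[0,0,0,0,0,0,-1]]' >/dev/null; python3 -c "
from s3 import *
tipinfo()"
python3 -m pendant '[[-0.0034,0,-0.0094,0,0,0,-1],[-0.0086,0,-0.0235,0,0,0,-1],[-0.0137,0,-0.0376,0,0,0,-1],[-0.0188,0,-0.0517,0,0,0,-1],[-0.0239,0,-0.0658,0,0,0,-1],[-0.029,0,-0.08,0,0,0,-1],[-0.0342,0,-0.094,0,0,0,-1],[-0.0342,0,-0.094,0,0,0,-1]]'; python3 -c "
from s3 import *
tipinfo();st()
import pickle
o=ctrl.get_obs();s=snapshot('wrist');pickle.dump((s,o),open('w21.pkl','wb'));cv2.imwrite('pics/w21.png',s['image']);crop(s,270,100,370,260,5,'w21c.png')
C=cam(s,o);R=rpy(o['orientation']);print(proj(s,o['tool_pos']+R@np.array([.108*.342,0,-.019+.108*.940]),C))
s=snapshot('scene');crop(s,200,70,400,230,4,'sc21.png')
P=np.array([.5366,-.2875,.0947]);Rh=rpy([180,-10,-6]);d=rpy([0,0,-6])@np.array([-.5,0,.866])
go(P+d*.13,Rh)"
```

```text
tip: depth 62.3  y 25.9  x 0.7 mm  F axial(up) 5.7 y 0.1 x -0.7 clk 32.575 open 0.0159 ori [179.99 -10.    -2.63]
clock: 33.58
tool_pos: [0.4367, 0.078, 0.2256]
orientation: [-179.9, -10.1, -2.6]
force: [0.3, 0.7, -1.5]
opening: 0.0157
tip: depth -39.0  y 26.4  x 1.4 mm  F axial(up) -1.5 y 0.8 x -0.5 clk 33.575 open 0.0157 ori [-179.9   -10.11   -2.61]
clock 33.575
tool_pos [0.4367 0.078  0.2256]
orientation [-179.896   -10.112    -2.6133]
force [ 0.3093  0.7435 -1.5278]
opening 0.0157
joint_pos [ 42.2705  -8.9264 -37.3511   8.6501 -54.6101  40.5387]
[[317.4643771  157.65037698]]
shift [0.048  0.3564 0.0256] rot [-0.0106 -0.0001  0.058 ] deg 3.4 dist 0.361
```

View pics/w21.png

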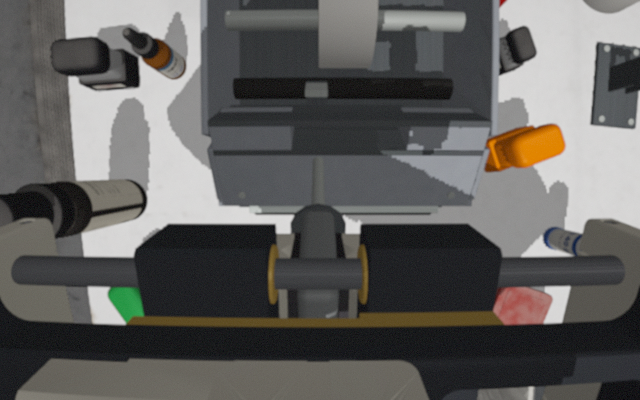

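View pics/w21c.png

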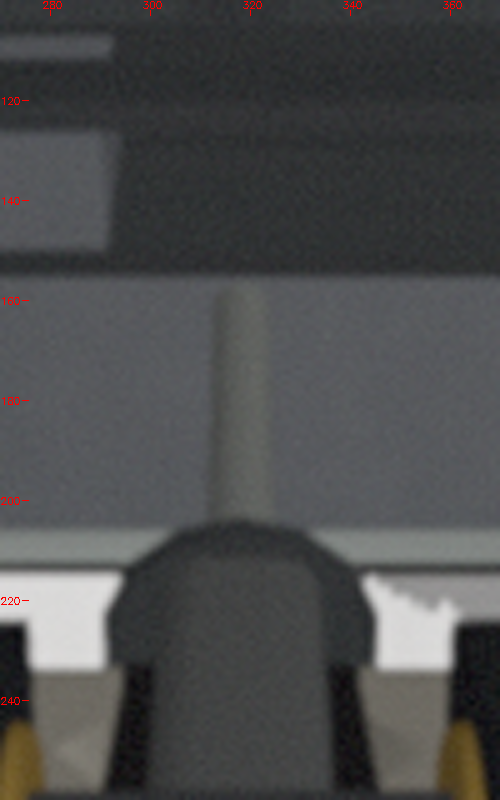

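View pics/sc21.png

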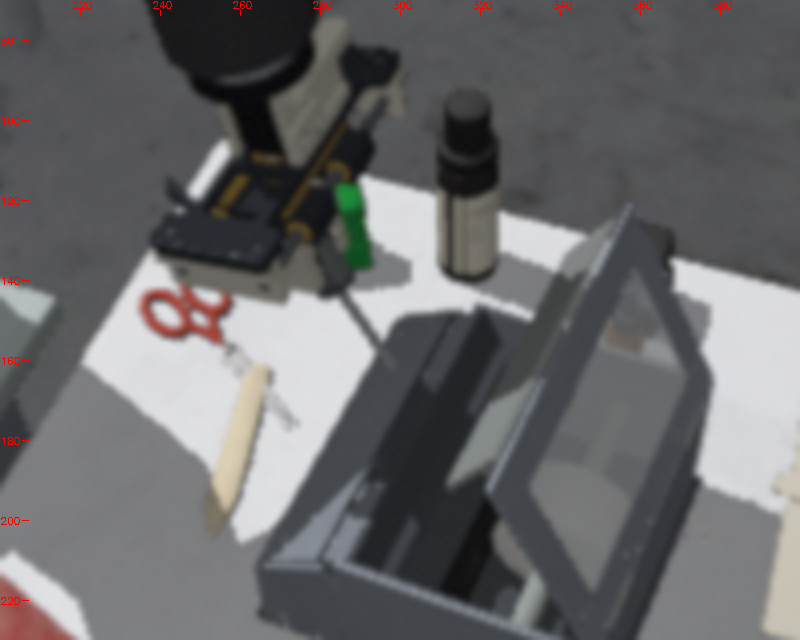

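```bash
python3 -m pendant '[[0,0.05,0,0,0,0.01,-1],[0,0.11,0,-0.003,0,0.02,-1],[0.01,0.17,0,-0.005,0,0.03,-1],[0.02,0.23,0,-0.008,0,0.04,-1],[0.035,0.29,0.01,-0.01,0,0.05,-1],[0.045,0.34,0.02,-0.0106,0,0.058,-1],[0.048,0.3564,0.0256,-0.0106,0,0.058,-1],[0.048,0.3564,0.0256,-0.0106,0,0.058,-1],[0.048,0.3564,0.0256,-0.0106,0,0.058,-1]]'; python3 -c "
from s3 import *
st()
import pickle
o=ctrl.get_obs();s=snapshot('wrist');pickle.dump((s,o),open('w22.pkl','wb'));crop(s,260,60,380,220,5,'w22c.png')
Rh=rpy([180,-10,-6]);P=np.array([.5366,-.2875,.0947]);d=rpy([0,0,-6])@np.array([-.5,0,.866])
go(P+d*.05,Rh);go(P,Rh)"
```

```text
clock: 34.8
tool_pos: [0.4717, -0.2804, 0.207]
orientation: [180.0, -9.9, -6.0]
force: [0.2, -0.2, 0.2]
opening: 0.0158
clock 34.8
tool_pos [ 0.4717 -0.2804  0.207 ]
orientation [179.9714  -9.9325  -6.0179]
force [ 0.157  -0.2243  0.1734]
opening 0.0158
joint_pos [-10.8669   4.0772 -23.7621  -1.0204 -52.265   95.4011]
shift [0.0275 0.0006 0.0753] rot [0.0005 0.0004 0.0005] deg 0.0 dist 0.08
shift [0.0446 0.0006 0.1223] rot [0.0005 0.0004 0.0005] deg 0.0 dist 0.13
```

View pics/w22c.png

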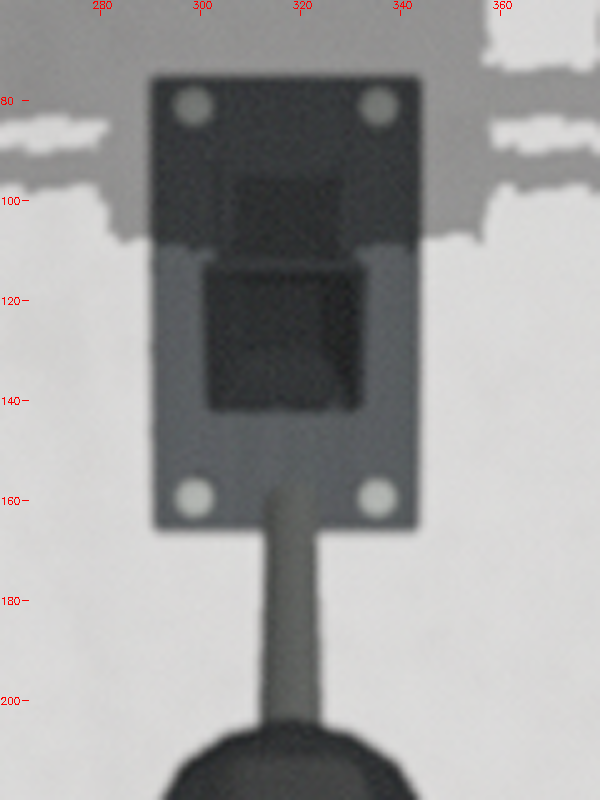

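```bash
python3 -m pendant '[[0.008,0.0005,0.02,0,0,0,-1],[0.016,0.0005,0.0405,0,0,0,-1],[0.0225,0.0005,0.06,0,0,0,-1],[0.0275,0.0005,0.075,0,0,0,-1],[0.0275,0.0005,0.075,0,0,0,-1]]'; python3 -m pendant '[[0.005,0,0.0141,0,0,0,-1],[0.0085,0,0.0235,0,0,0,-1],[0.0119,0,0.0329,0,0,0,-1],[0.0145,0,0.04,0,0,0,-1],[0.0145,0,0.04,0,0,0,-1]]';python3 -c "
from s3 import *
Rh=rpy([180,-10,-6]);P=np.array([.5366,-.2875,.0947])
go(P,Rh)
s=snapshot('side');crop(s,160,150,300,270,4,'s23.png')"
```

```text
clock: 35.48
tool_pos: [0.5117, -0.2847, 0.1375]
orientation: [180.0, -9.9, -6.0]
force: [-0.1, -0.4, -0.7]
opening: 0.016
clock: 36.1
tool_pos: [0.5328, -0.2877, 0.1007]
orientation: [180.0, -9.9, -6.0]
force: [-0.7, -0.0, -1.2]
opening: 0.016
shift [ 0.0026 -0.0006  0.0066] rot [ 0.0006  0.0013 -0.0002] deg 0.1 dist 0.007
```

View pics/s23.png

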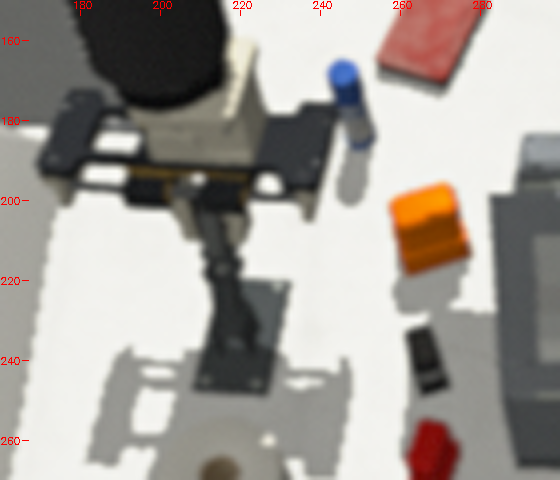

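Inserted without force; the last 7 mm in steps, watching for the collar to seat.

```bash
python3 -m pendant '[[0.001,-0.0005,0.002,0,0,0,-1],[0.0018,-0.0005,0.0045,0,0,0,-1],[0.0018,-0.0005,0.0045,0,0,0,-1]]'; python3 -m pendant '[[0.0003,0,0.001,0,0,0,-1],[0.0007,0,0.0019,0,0,0,-1],[0.0007,0,0.0019,0,0,0,-1]]'
```

```text
clock: 36.52
tool_pos: [0.5355, -0.2875, 0.0974]
orientation: [180.0, -10.0, -6.0]
force: [0.1, -0.6, -0.3]
opening: 0.0162
clock: 36.9
tool_pos: [0.5366, -0.2876, 0.0956]
orientation: [180.0, -10.0, -6.0]
force: [0.6, 0.0, -1.1]
opening: 0.016
```

```bash
python3 -m pendant '[[0.0003,0,0.001,0,0,0,-1],[0.0003,0,0.001,0,0,0,-1]]'; python3 -m pendant '[[0.0003,0,0.0009,0,0,0,-1],[0.0003,0,0.0009,0,0,0,-1]]'
```

```text
clock: 37.15
tool_pos: [0.537, -0.2876, 0.0946]
orientation: [180.0, -10.0, -6.0]
force: [0.5, 1.3, -2.6]
opening: 0.0161
clock: 37.4
tool_pos: [0.5373, -0.2877, 0.0943]
orientation: [180.0, -10.0, -6.0]
force: [-2.2, 1.6, 3.6]
opening: 0.0156
```

```bash
python3 -m pendant '[[0,0,0,0,0,0,0.3],[0,0,0,0,0,0,0.3],[0,0,0,0,0,0,0.3],[0,0,0,0,0,0,0.3],[0,0,0,0,0,0,0.3],[-0.008,0,-0.022,0,0,0,0.3],[-0.02,0,-0.06,0,0,0,0.3],[-0.035,0,-0.11,0,0,0,0.3],[-0.045,0,-0.16,0,0,0,0.3],[-0.045,0,-0.16,0,0,0,0.3]]';python3 -c "
from s3 import *
import pickle
st();o=ctrl.get_obs();s=snapshot('wrist');pickle.dump((s,o),open('w25.pkl','wb'));cv2.imwrite('pics/w25.png',s['image'])
s=snapshot('side');crop(s,190,130,390,280,4,'s25.png');cv2.imwrite('pics/s25f.png',s['image']);s=snapshot('scene');cv2.imwrite('pics/sc25.png',s['image']);crop(s,180,220,380,360,4,'sc25b.png')"
```

```text
clock: 38.65
tool_pos: [0.467, -0.2808, 0.2486]
orientation: [179.9, -10.5, -6.0]
force: [0.8, 0.5, -0.0]
opening: 0.0571
clock 38.65
tool_pos [ 0.467  -0.2808  0.2486]
orientation [179.8646 -10.4743  -5.9815]
force [ 0.7703  0.5197 -0.022 ]
opening 0.0571
joint_pos [-10.9796   1.5267 -20.9174  -0.9201 -57.1123  95.4148]
```

View pics/w25.png

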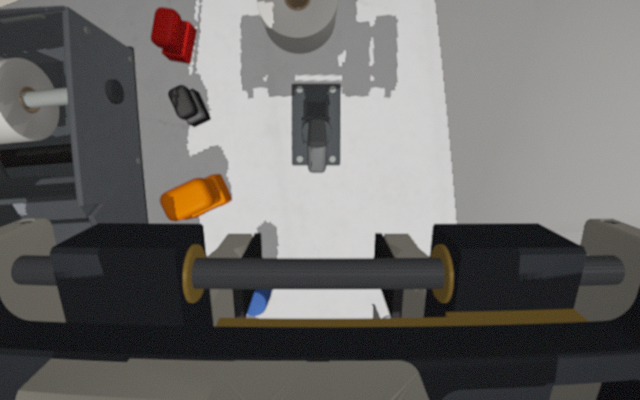

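View pics/s25.png

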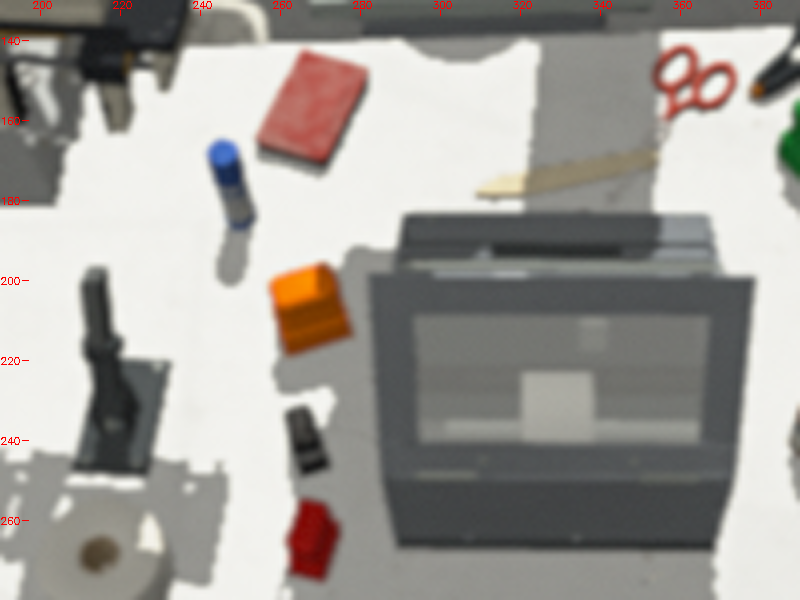

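View pics/sc25.png

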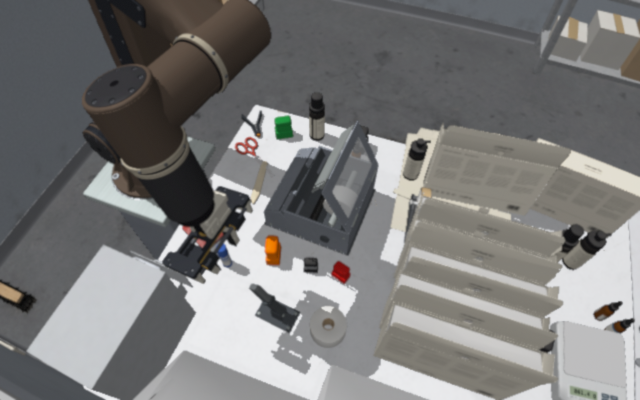

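View pics/sc25b.png

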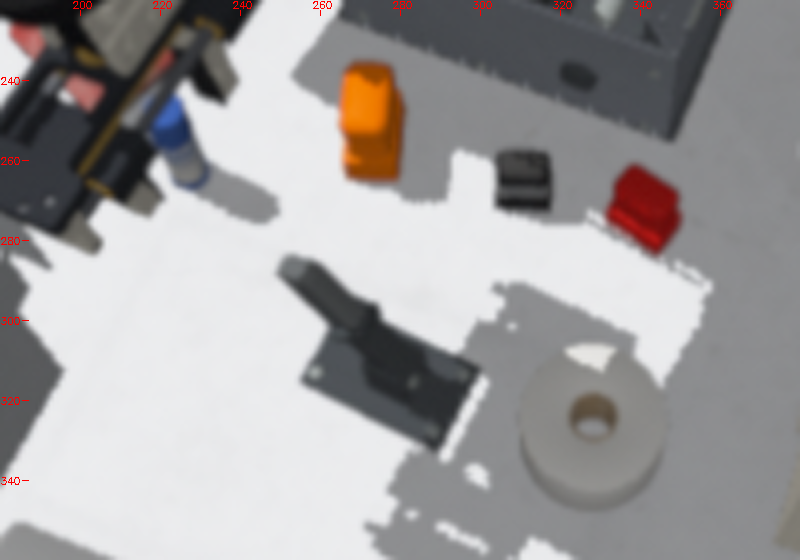

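```bash
python3 -c "
import cv2,numpy as np
a=cv2.imread('pics/s25f.png');b=cv2.imread('pics/side0.png')
f=lambda im,x0,y0,x1,y1:cv2.resize(im[y0:y1,x0:x1],None,fx=4,fy=4,interpolation=2)
cv2.imwrite('pics/cmp.png',np.hstack([f(b,360,150,450,290),f(a,360,150,450,290)]))
cv2.imwrite('pics/cmp2.png',np.hstack([f(b,190,150,285,290),f(a,190,150,285,290)]))"
```

```text
(no output)
```

View pics/cmp.png

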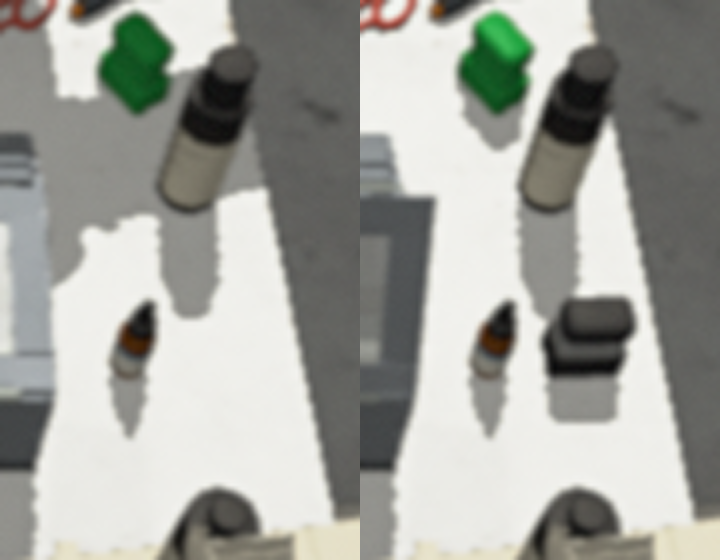

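View pics/cmp2.png

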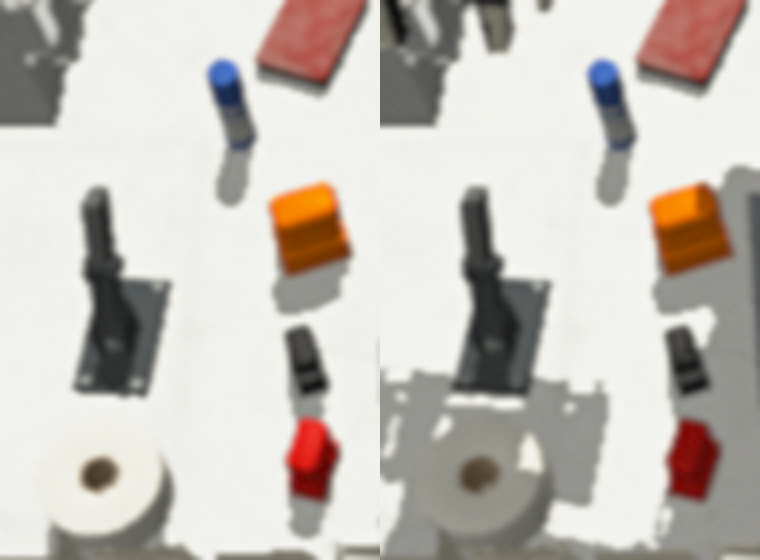

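All of it checks out: the stamp is upright, the bystanders haven't moved, the rod is home, the guard is open and the arm is clear. I'm handing in.

```bash
python3 -m pendant '[[0,0,0,0,0,0,0.3],[0,0,0,0,0,0,0.3]]'; python3 -c "
from plant import ctrl
print(ctrl.get_obs()['qvel'].round(3)); print(ctrl.close_job())"
```

```text
clock: 39.05
tool_pos: [0.4657, -0.28, 0.2424]
orientation: [180.0, -9.9, -6.0]
force: [0.6, -0.3, -0.1]
opening: 0.0575
[-0.041 -0.135  0.302  0.03  -0.029 -0.064]
the job is handed in; nothing more can be done
None
```

The job is done and handed in at 39 s of the 72 s allowed: the guard is open and the rod is back in its holster.

- **Stamp:** I set the larger dark stamp upright on the table at about (0.606, 0.312), beside the dropper bottle, before touching the rod.
- **Second grip on the rod:** Held in line with the rod, the arm could not reach the slot because joint 3 ran up to its limit. I returned the rod to the holster, took it again with the tool leaning about 10°, and went back.
- **Finding the hole:** I slid the tip along the slot floor from y = −38 mm. It dropped in at about y = +24 to +26 mm, and I pressed to about 19 mm below the floor, when the guard sprang up.
- **Last checks:** The camera pictures show the guard standing open, the stamp upright and the rod at the same place as at the start. The pump bottle, dropper bottle, glue stick and spare roll have not moved, and the arm is clear of everything.

Two readings were off:
- **Floor depth:** I met the floor about 2 mm sooner than my measured slot position said. The rod tip pressed on it with about 40 N for a moment before I eased off. The 40 N limit covers the arm and gripper body, and the wrist limit is 120 N, so I take this as within bounds.
- **Rod shift:** That push may have moved the rod 1–2 mm in the jaws, but it still went home and seated.

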